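Rack the heel blanks in pairs

ROBOT

A 7-joint arm with a two-finger parallel gripper is mounted at the origin on the work surface. World frame = base frame: x ahead of the robot, y to its left, z up, the work surface at z = 0. Lengths are in m, angles in rad, forces in N, time in s.
With the tool pointing down it reaches from about 0.425 to 0.925 m from the base axis. Payload 6.8 kg.
Tool frame: the origin (TCP) lies midway between the tips of the shut fingers; the grasp point (between the pads) lies 19 mm behind it; z points along the fingers, y is the direction in which the jaws open and shut (so a half turn about z gives the same grasp; the last joint's range is limited). The gripper opens to 85 mm and grips with 20 to 120 N. Pads are 22 mm wide; open, the fingers measure 114 mm over their backs; the gripper's body (76 mm by 85 mm) begins 54 mm behind the grasp point. The pads swing forward as they close: fully open they stand 13 mm farther back than shut.
Start: joints at [1.198, 0.477, 0.022, 1.555, -0.011, 1.109, -0.083], TCP at [0.177, -0.651, 0.231] pointing down, gripper open.
Joint ranges: [-2.96, 2.96], [-0.34, 2.1], [-1.41, 1.46], [0.24, 2.44], [-1.37, 4.51], [0.17, 1.92], [-2.96, 2.96]. Speed limits (rad/s): [2.39, 2.39, 3.14, 3.14, 3.14, 3.14, 3.14].

INTERFACE

Orientations are given as a unit quaternion [w, x, y, z].
In Python, from station import bot, vision gives the robot as it stands.
- The arm moves only by the tool move_arm, never from a script. Its argument "increments" is text: rows parted by semicolons, each of 7 numbers parted by spaces: the opening, from 0 (shut) to 1 (fully open), then the shift along the world's x, y, z in mm, then the turn, a rotation vector about the world's x, y, z in rad. In form: grip x y z rx ry rz; .... A call has exactly 8 rows; each row shifts and turns the commanded pose from where the row before left it; what a row does not reach is not made up. A row lasts 1/8 s, in which the tool goes at most 62.5 mm and 10.7 degrees, less where a joint would pass 70% of its speed; a pose out of reach is approached as far as the arm can. A call with a gripper value outside its range is refused whole. The fingers move at their own pace and stop on an object; "newtons" is the grip in N (left out, the last holds). Time passes only in rows, so rows that do not move let the fingers close, or fill a call up. It gives the time, the measured TCP pose, the force and the opening at its end, in the units of the state.
- bot.get_obs(): the state, without advancing time (a new reading comes with each control period).
- vision.read_camera(name): name is "scene" or "top" or "wrist"; returns (picture, depth): 420x560x3 uint8, red, green, blue; 420x560 float32, m along the optical axis (not along the pixel's ray), 0 where there is no reading.
- vision.calibration(name): a dict with "fx", "fy", "cx", "cy" (pixels), "R" (3x3) and "t" (3): a world point X has camera coordinates R X + t; the wrist camera has in their place "hand_eye" (4x4, takes a point from camera to tool coordinates, whose origin is the TCP and whose axes are the flange's). Camera axes: x right, y down, z forward; pixel columns grow to the right and rows downward; lengths in m; the calibration is good to about 2 mm. A picture is of the moment at which its call begins: read the wrist's pose just before it. calibration takes no time and is no camera call.
- bot.hand_in(): hands the job in, once; it reports no verdict.
The state is a dict: "t": time; "q": joint angles; "joint_vel": joint speeds; "joint_torque": joint torques, N m; "eef_pos": TCP position; "tool_rot": TCP orientation; "contact_force": force on the tool from outside, world axes, zero at the start; "torque": the same for the moment, N m; "gripper_width": opening from 0.0 (shut) to 1.0 (fully open).
Only numpy, scipy, OpenCV 4.12 (cv2) and the standard library are available. Lean on these libraries where they do the work, as an engineer would, in place of code of your own. Each camera call takes 0.05 s, during which the arm holds its last target.

TASK

The sloping shelf is for heels only: stand the stray cream jar upright in the tray, in the row close beside the other two, and set the three loose heel blanks on the shelf in one neat row with the tall heel that already stands there, the tall one next to its mate and the low pair after it. All four heels must sit flat on the shelf, square, with the flat breast against the front lip and less than a finger's width between neighbours. Leave the racked heel, the other jars and everything else on the bench where they are, and set things down rather than dropping them.

Things in the scene. Friction and masses are not known exactly. Their poses are not given: they have to be found in the camera images.
- shelf: Sloping plywood shelf of the fixed rack. Origin: mid-length, on its surface at the foot of the front lip, 60 mm above the bench. x up the slope (30 deg, rising away from the robot), y left along the row, z square to the surface. 302 mm (y) between end cheeks 14 mm high, 122 mm deep (x), open behind and above; lip 10 mm thick, 8 mm high. Things let go on it may slide down to the lip.
- tall_racked_mid (a point): Tall stacked-leather heel blank already on the shelf near its left or right end (centre 40 to 56 mm from the cheek), flat breast to the lip. Straight-sided D-shaped block 54 mm high, 56 mm from flat breast to round back, 52 mm wide. Point: its centre, half-way up. x from breast to round back, z square to the shelf.
- tall_loose_mid (a point): Its mate, standing on the bench: same D-shaped block, 54 mm high, 56 mm breast to back (along x), 52 mm wide (y), 100 to 170 g. Point: its centre, 27 mm above its underside, half-way from breast to back. x from the flat breast to the round back (a half cylinder of 26 mm radius).
- low_one_mid (a point): A low stacked-leather heel blank standing on the bench: the same D-shaped outline, 56 mm breast to back (along its x) and 52 mm wide, but only 36 mm high, 70 to 120 g. Point: its centre (18 mm above its underside). x points from the flat breast to the round back.
- low_two_mid (a point): The other low heel blank, exactly like low_one, standing on the bench. Point: its centre (18 mm above its underside). x points from the flat breast to the round back.
- jar_stray_mid (a point): Closed jar of shoe cream (brown glass, black lid), 48 mm diameter, 60 mm high, 85 to 145 g, left on the sloping shelf near the end away from the racked heel, standing square to the shelf (leaning 30 deg). Point: its centre, half-way up; z along its axis to the lid.
- jar_next_mid (a point): One of two jars of the same kind that stand upright in the tray, the one nearer the free end. Point: its centre, half-way up (33 mm above the bench).
- jar_end_mid (a point): The other jar in the tray, at the tray's right-hand end (-y of the tray). Point: its centre, half-way up.
- tray_floor (a point): Low sheet-steel tray fixed to the bench, 72 x 202 mm inside, walls 2 mm, floor 3 mm and rim 10 mm above the bench. Point: centre of its floor. y is its long direction, along which the jars stand in a row; the free room is at its +y (left) end, about 52 mm on from its centre.
- tall_racked_breast (a point): Middle of the flat breast of heel tall_racked (28 mm from its centre, half-way up).
- tall_loose_breast (a point): Middle of the flat breast of heel tall_loose (28 mm from its centre, half-way up).
- low_one_breast (a point): Middle of the flat breast of heel low_one (28 mm from its centre, half-way up).
- low_two_breast (a point): Middle of the flat breast of heel low_two (28 mm from its centre, half-way up).
- hammer: Shoemaker's hammer lying on the bench, 230 mm long, 30 mm high. Origin: underside, middle of the length. Bystander.
- tin_a: Flat polish tin, 72 mm diameter, 22 mm high, on the bench in front of the rack. Origin: centre of its underside. Bystander.
- tin_b: A second such tin, 72 mm diameter, 22 mm high, between the loose heels, the tray and the rack. Origin: centre of its underside. Bystander.
- brush: Shoe brush, 150 x 44 x 40 mm, on the bench. Origin: centre of its underside. Bystander.
- sanding_block: Cork sanding block, 85 x 51 x 32 mm. Origin: centre of its underside. Bystander.
- nail_box: Open plastic box of heel nails, 130 x 90 x 45 mm. Origin: centre of its underside. Bystander.
Not all that is in view belongs to the job. Leave any purple look-alike of the part that bears jar_stray_mid alone. What is shaped like the part that bears low_two_mid but green or yellow is not meant.

How it is judged:
By the outcome, as a careful person would: the job done as asked, in the order asked, and still so for the second after the job is handed in, with the robot touching nothing.
It also fails if it takes over 72 s, if anything falls off the work surface, if the arm or the gripper's body presses on something with over 40 N, if the wrist force passes 120 N, or if a joint passes its speed limit or range.

## Working session

There is one attempt and no reset: what is moved stays moved. The work goes in short steps, Python scripts to look and compute and a tool call to move; the robot and the scene stay as the last step left them, time stands still between calls to the robot, and variables do not carry over. Pictures are saved under pics/ and viewed, and the job is handed in when it is done.

Besides the shell and the picture viewer there is one more tool, called after "Call:" by a JSON object that holds its "fn" and its "kwargs". move_arm: Moves the arm, as the interface text tells. Its arguments: {"type":"object","properties":{"increments":{"type":"string"},"newtons":{"type":"number"}},"required":["increments"]}

```bash
ls; mkdir -p pics
cat > look.py <<'E'
import sys,cv2,numpy as np
from station import bot,vision
def take(n,tag):
    o=bot.get_obs(); p,d=vision.read_camera(n)
    cv2.imwrite(f'pics/{tag}.png',p[:,:,::-1]); np.savez(f'pics/{tag}.npz',p=p,d=d,pos=o['eef_pos'],rot=o['tool_rot'])
    return p,d,o
E
python3 - <<'E'
from look import *
for n in('scene','top'):
    take(n,n+'0')
    c=vision.calibration(n);print(n,{k:np.round(v,4).tolist() for k,v in c.items()})
print(bot.get_obs()); print(np.round(vision.calibration('wrist')['hand_eye'],4).tolist())
E
```

```text
pics
scene {'fx': 398.7543, 'fy': 398.7543, 'cx': 280.2075, 'cy': 203.1769, 'R': [[0.3999, 0.9165, 0.0054], [0.7835, -0.3388, -0.5208], [-0.4755, 0.2125, -0.8537]], 't': [-0.1942, -0.3786, 1.5508]}
top {'fx': 412.5343, 'fy': 412.5343, 'cx': 283.3407, 'cy': 212.734, 'R': [[-0.026, -0.9996, -0.0103], [-0.9806, 0.0275, -0.1939], [0.1941, 0.0051, -0.981]], 't': [0.0314, 0.5462, 1.1871]}
{'t': 0.1, 'q': array([ 1.19791057,  0.47768961,  0.02237725,  1.55634143, -0.0115322 ,
        1.10932249, -0.08311389]), 'joint_vel': array([ 1.39354824e-03, -1.50958771e-03, -2.97521989e-04, -2.27172625e-03,
       -2.19673505e-04,  2.42415025e-05, -1.61651028e-03]), 'joint_torque': array([ 3.94379589e-03, -5.97764003e+01,  1.61336381e+00, -2.81957996e+01,
        1.27676589e-02,  5.01129936e-03,  1.07250486e-05]), 'eef_pos': array([ 0.17648684, -0.65096522,  0.23044698]), 'tool_rot': array([-8.00525364e-04,  9.91251090e-01,  1.31987162e-01, -1.59525360e-04]), 'contact_force': array([-0.92410894, -0.02575853, -0.85661743]), 'torque': array([0.03355531, 0.07295812, 0.01212155]), 'gripper_width': 0.999394194550629}
[[0.0002, -0.9445, -0.3285, 0.0855], [1.0, -0.0003, 0.0015, -0.0004], [-0.0015, -0.3285, 0.9445, -0.1434], [0.0, 0.0, 0.0, 1.0]]
```

View pics/scene0.png

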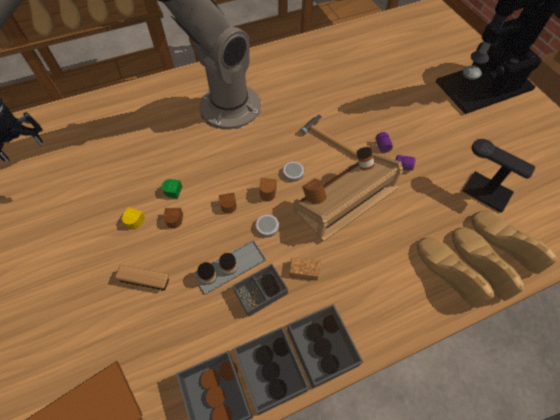

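View pics/top0.png

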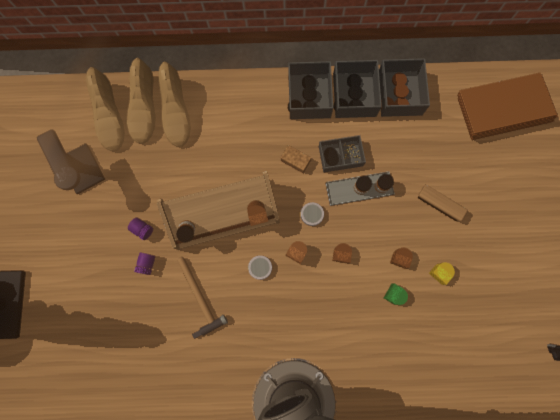

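Run:
```python
import cv2
a=cv2.imread('pics/top0.png')
cv2.imwrite('pics/c1.png',cv2.resize(a[165:310,150:410],None,fx=3,fy=3,interpolation=cv2.INTER_CUBIC))
a=cv2.imread('pics/scene0.png')
cv2.imwrite('pics/c2.png',cv2.resize(a[110:300,150:410],None,fx=3,fy=3,interpolation=cv2.INTER_CUBIC))
```

```text
(no output)
```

View pics/c1.png

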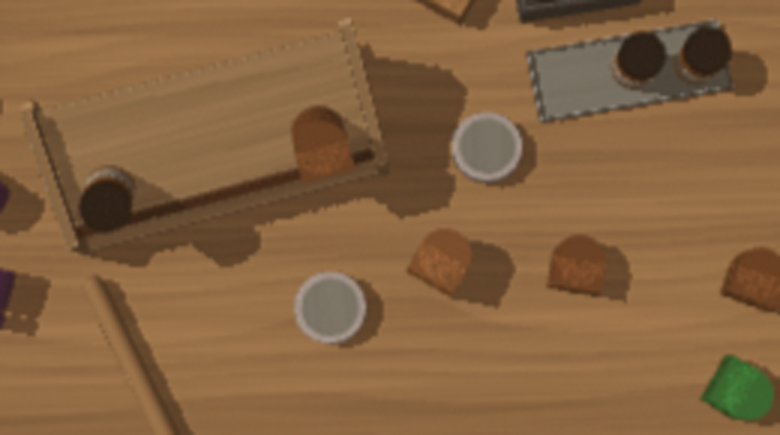

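View pics/c2.png

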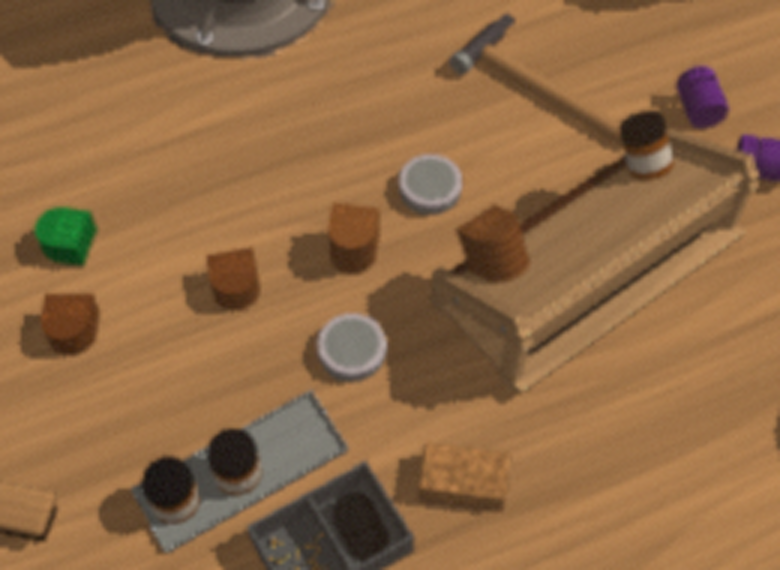

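```bash
cat >> look.py <<'E'
def cloud(tag,n):
    z=np.load(f'pics/{tag}.npz');d=z['d'];c=vision.calibration(n)
    v,u=np.mgrid[:d.shape[0],:d.shape[1]]
    P=np.stack([(u-c['cx'])/c['fx']*d,(v-c['cy'])/c['fy']*d,d],-1)
    if n=='wrist':
        from scipy.spatial.transform import Rotation as Ro
        q=z['rot'];R=Ro.from_quat([q[1],q[2],q[3],q[0]]).as_matrix();H=c['hand_eye']
        W=(P@H[:3,:3].T+H[:3,3])@R.T+z['pos']
    else: W=(P-c['t'])@c['R']
    W[d==0]=np.nan
    return W,z['p']
E
python3 - <<'E'
from look import *
W,p=cloud('top0','top'); S,ps=cloud('scene0','scene')
for W,nm,px in ((W,'top',dict(tall=(298,252),low1=(343,254),low2=(402,258),tinA=(260,268),tinB=(313,214),jarstray=(185,232),racked=(257,212),jn=(364,184),je=(386,182),green=(398,295))),(S,'scene',dict(tall=(268,185),low1=(228,202),low2=(174,216),jarstray=(365,153),racked=(314,186),jn=(228,262),je=(206,272)))):
    for k,(u,v) in px.items():
        print(nm,k,np.round(W[v,u]*1000), end=' ')
        # cluster top
        r=W[v-18:v+18,u-18:u+18].reshape(-1,3); z=np.nanmax(r[:,2]); 
        print('zmax',round(z*1000,1))
    b=W[270:300,300:330].reshape(-1,3) if nm=='top' else W[300:310,60:100].reshape(-1,3); print('bench z',np.nanmedian(b[:,2]),np.nanstd(b[:,2]))
E
```

```text
top tall [428. -24.  52.] zmax 61.7
top low1 [ 420. -159.   33.] zmax 42.9
top low2 [ 403. -333.   36.] zmax 41.9
top tinA [385.  91.  25.] zmax 29.8
top tinB [546. -74.  22.] zmax 28.3
top jarstray [485. 293. 129.] zmax 141.6
top racked [536.  91. 128.] zmax 137.9
top jn [ 627. -230.   60.] zmax 69.5
top je [ 631. -296.   64.] zmax 70.5
top green [ 295. -313.   35.] zmax 42.3
bench z 0.00034414079662827804 0.00244077253530003
scene tall [436. -22.  56.] zmax 59.6
scene low1 [ 435. -161.   40.] zmax 41.8
scene low2 [ 415. -333.   37.] zmax 41.9
scene jarstray [494. 288. 134.] zmax 142.4
scene racked [539.  87. 127.] zmax 139.2
scene jn [ 640. -231.   63.] zmax 68.9
scene je [ 645. -298.   66.] zmax 69.0
bench z 0.00030536942913290493 0.0020712415998202093
```

Call:
{"fn": "move_arm", "kwargs": {"increments": "1 26 54 15 0 0 0.18;1 26 54 15 0 0 0.18;1 26 54 15 0 0 0.18;1 26 54 15 0 0 0.18;1 26 54 15 0 0 0.18;1 26 54 15 0 0 0.18;1 26 54 15 0 0 0.18;1 26 54 15 0 0 0.18"}}

```text
t: 1.1
eef_pos: [0.3849, -0.2176, 0.3517]
tool_rot: [0.0, 0.656, 0.755, -0.0]
contact_force: [1.7, -0.5, -1.3]
gripper_width: 1.0
```

Run:
```python
from look import *
take('wrist','w1');o=bot.get_obs();print({k:np.round(o[k],3) for k in('q','joint_vel','eef_pos','tool_rot')})
W,p=cloud('w1','wrist');print(W[210,280],W[400,280],W[10,280],W[210,20],W[210,540])
```

```text
{'q': array([ 8.300e-01,  5.000e-03, -4.700e-01,  1.885e+00, -1.000e-03,
        1.249e+00,  5.180e-01]), 'joint_vel': array([ 0.029,  0.012,  0.036, -0.005,  0.005, -0.046, -0.083]), 'eef_pos': array([ 0.389, -0.21 ,  0.354]), 'tool_rot': array([0.001, 0.649, 0.761, 0.002])}
[ 0.39532214 -0.29583714  0.00146018] [ 0.44176672 -0.62740858  0.00168874] [ 0.361241   -0.05253401  0.00105126] [ 0.03950066 -0.34616145  0.00105603] [ 0.72093727 -0.23688994  0.0402314 ]
```

View pics/w1.png

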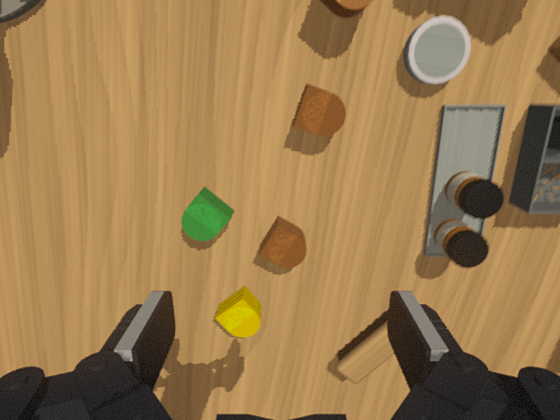

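Call:
{"fn": "move_arm", "kwargs": {"increments": "1 9 57 6 0 0 0.01;1 9 57 6 0 0 0.01;1 9 57 6 0 0 0.01;1 9 57 6 0 0 0.01;1 9 57 6 0 0 0.01;1 9 57 6 0 0 0.01;1 9 57 6 0 0 0.01;1 9 50 6 0 0 0.01"}}

```text
t: 2.15
eef_pos: [0.4567, 0.2311, 0.3993]
tool_rot: [0.0, 0.628, 0.778, 0.0]
contact_force: [-0.3, -1.1, -0.0]
gripper_width: 1.003
```

Run:
```python
from look import *
take('wrist','w2a');take('wrist','w2');o=bot.get_obs();print({k:np.round(o[k],3) for k in('q','joint_vel','eef_pos','tool_rot')})
```

```text
{'q': array([ 0.257,  0.193, -0.977,  1.65 ,  0.159,  1.383, -0.519]), 'joint_vel': array([ 0.059, -0.04 ,  0.066,  0.05 , -0.016,  0.01 ,  0.084]), 'eef_pos': array([0.456, 0.235, 0.4  ]), 'tool_rot': array([-0.002,  0.624,  0.781,  0.001])}
```

View pics/w2.png

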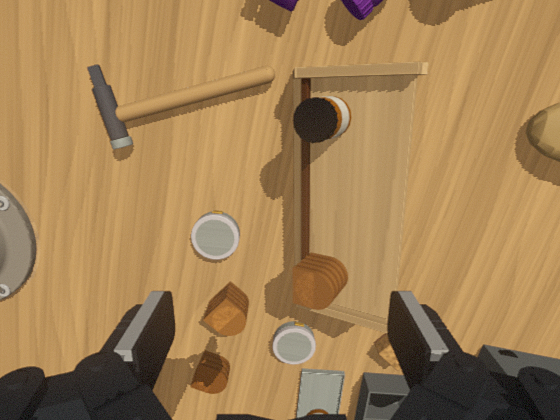

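```bash
cat > fit.py <<'E'
from look import *
from scipy.optimize import minimize, least_squares
def shelfT(x,y,yaw,z=.06,s=np.radians(30)):
    Rz=np.array([[np.cos(yaw),-np.sin(yaw),0],[np.sin(yaw),np.cos(yaw),0],[0,0,1]])
    Ry=np.array([[np.cos(s),0,-np.sin(s)],[0,1,0],[np.sin(s),0,np.cos(s)]])
    return Rz@Ry,np.array([x,y,z])
def tosh(W,p):
    R,t=shelfT(*p); return (W-t)@R
E
python3 - <<'E'
from fit import *
for tag,n in(('w2a','wrist'),('w2','wrist'),('top0','top'),('scene0','scene')):
    W,p=cloud(tag,n); P=W.reshape(-1,3);P=P[~np.isnan(P).any(1)]
    b=P[(abs(P[:,2])<.02)&(P[:,0]>.3)&(P[:,0]<.45)&(P[:,1]>-.0)&(P[:,1]<.3)];print(tag,'bench',b[:,2].mean(),b[:,2].std())
    Pn=P[(P[:,0]>.4)&(P[:,0]<.75)&(P[:,1]>0)&(P[:,1]<.42)]
    par=np.array([.49,.19,.25])
    for it in range(4):
        s=tosh(Pn,par); m=(s[:,0]>.03)&(s[:,0]<.115)&(abs(s[:,1])<.1)&(abs(s[:,2])<.012)
        q=Pn[m];c=q.mean(0);u,_,vt=np.linalg.svd(q-c,full_matrices=False);nrm=vt[2]*np.sign(vt[2][2])
        yaw=np.arctan2(-nrm[1],-nrm[0]);sl=np.degrees(np.arccos(nrm[2]))
        # keep plane: x foot where height is .06 ; adjust x
        h=((c-np.array([par[0],par[1],.06]))@nrm); par[0]+=h/nrm[0]*1; par[2]=yaw
    print(m.sum(),'slope',sl,'yaw',yaw,par)
    m=m&0==0
    def cost(v):
        s=tosh(Pn,v); k=(s[:,0]>-.03)&(s[:,0]<.15)&(abs(s[:,1])<.20)&(s[:,2]<.02)&(s[:,2]>-.05)
        k0=s
        mod=np.where((abs(s[:,1])<.151)&(s[:,0]>0)&(s[:,0]<.122),0,np.nan)
        mod=np.where((abs(s[:,1])<.155)&(s[:,0]<0)&(s[:,0]>-.01),.008,mod)
        mod=np.where((abs(s[:,1])>.151)&(abs(s[:,1])<.157)&(s[:,0]>-.01)&(s[:,0]<.122),.014,mod)
        e=abs(s[:,2]-mod); e=np.where(np.isnan(e),.006,np.minimum(e,.006))
        return e[(abs(s[:,1])<.25)&(abs(s[:,0])<.2)].sum() 
    best=None
    for dx in np.arange(-.02,.021,.01):
      for dy in np.arange(-.02,.021,.01):
        r=minimize(cost,[par[0]+dx,par[1]+dy,par[2]],method='Nelder-Mead',options=dict(initial_simplex=np.array([[par[0]+dx,par[1]+dy,par[2]]]*4)+np.array([[0,0,0],[.006,0,0],[0,.006,0],[0,0,.03]])))
        if best is None or r.fun<best.fun: best=r
    print(tag,best.x,best.fun)
E
```

```text
w2a bench 0.0014363339316856348 0.0027265500158418004
10192 slope 29.71540324987475 yaw 0.23111553477966834 [0.5044236  0.19       0.23111553]
w2a [0.0884236  0.128      1.70111553] 0.0
w2 bench 0.001426490853025671 0.002679457185002694
9980 slope 29.63738805771599 yaw 0.2306316584918263 [0.50410717 0.19       0.23063166]
w2 [0.08810717 0.128      1.70063166] 0.0
top0 bench 0.0009446954154712795 0.003955188814293957
1849 slope 29.797682288145474 yaw 0.23970631595604971 [0.50663182 0.19       0.23970632]
top0 [ 0.24063182 -0.386       2.05970632] 0.0
scene0 bench 0.0009651455728758808 0.00457347526542691
959 slope 29.586692887846894 yaw 0.24517121504092468 [0.50634899 0.19       0.24517122]
scene0 [0.13543541 0.07259259 1.74689961] 0.0
```

```bash
cat > shelf.py <<'E'
from fit import *
def fitshelf(tag,n,par):
    W,p=cloud(tag,n); P=W.reshape(-1,3);P=P[~np.isnan(P).any(1)]
    P=P-[0,0,.0012]
    Pn=P[(P[:,0]>.38)&(P[:,0]<.75)&(P[:,1]>-.02)&(P[:,1]<.44)]
    def cost(v):
        s=tosh(Pn,v)
        mod=np.where((abs(s[:,1])<.151)&(s[:,0]>0)&(s[:,0]<.122),0,np.nan)
        mod=np.where((abs(s[:,1])<.155)&(s[:,0]<0)&(s[:,0]>-.01),.008,mod)
        mod=np.where((abs(s[:,1])>.151)&(abs(s[:,1])<.159)&(s[:,0]>-.01)&(s[:,0]<.122),.014,mod)
        e=abs(s[:,2]-mod); e=np.where(np.isnan(e),.006,np.minimum(e,.006))
        w=np.where((s[:,0]<0)|(abs(s[:,1])>.151),4,1)
        return -((.006-e)*w).sum()
    best=None
    for dx in np.arange(-.01,.011,.01):
      for dy in np.arange(-.02,.021,.01):
        s0=np.array([par[0]+dx,par[1]+dy,par[2]])
        r=minimize(cost,s0,method='Nelder-Mead',options=dict(initial_simplex=s0+np.array([[0,0,0],[.006,0,0],[0,.006,0],[0,0,.03]])))
        if best is None or r.fun<best.fun: best=r
    return best.x,best.fun
if __name__=='__main__':
  for tag,n in(('w2a','wrist'),('w2','wrist'),('top0','top'),('scene0','scene')):
    print(tag,*fitshelf(tag,n,[.503,.19,.235]))
E
python3 shelf.py
```

```text
w2a [0.50708835 0.19183699 0.23618264] -154.55796179670807
w2 [0.50716185 0.19189068 0.23739434] -151.29773670345264
top0 [0.50839171 0.19269871 0.24148996] -23.205573334074934
scene0 [0.5105546  0.19093401 0.24075297] -13.137597220088521
```

```bash
cat >> fit.py <<'E'
from scipy.spatial.transform import Rotation as Ro
def proj(X,tag,n):
    X=np.atleast_2d(X);c=vision.calibration(n)
    if n=='wrist':
        z=np.load(f'pics/{tag}.npz');q=z['rot'];R=Ro.from_quat([q[1],q[2],q[3],q[0]]).as_matrix();H=c['hand_eye']
        T=(X-z['pos'])@R; C=(T-H[:3,3])@H[:3,:3]
    else: C=X@c['R'].T+c['t']
    return np.stack([c['fx']*C[:,0]/C[:,2]+c['cx'],c['fy']*C[:,1]/C[:,2]+c['cy']],-1)
def dshape():
    a=np.linspace(-np.pi/2,np.pi/2,25)
    return np.vstack([[[-.028,-.026]],np.c_[.002+.026*np.cos(a),.026*np.sin(a)],[[-.028,.026]]])
def drawpoly(img,X,tag,n,col,k=2,closed=True):
    q=(proj(X,tag,n)+.5)*k
    cv2.polylines(img,[np.round(q*8).astype(np.int32)],closed,col,1,cv2.LINE_AA,3)
E
cat > ov.py <<'E'
from fit import *
par=[.5072,.1919,.2370]
R,t=shelfT(*par)
tag,n='w2','wrist'
im=cv2.resize(cv2.imread(f'pics/{tag}.png'),None,fx=2,fy=2)
def sh(L): return np.array(L)@R.T+t
drawpoly(im,sh([[0,-.151,0],[0,.151,0],[.122,.151,0],[.122,-.151,0]]),tag,n,(0,255,0))
drawpoly(im,sh([[0,-.151,.008],[0,.151,.008],[-.01,.151,.008],[-.01,-.151,.008]]),tag,n,(255,255,0))
cv2.imwrite('pics/ov1.png',im[100:700,440:900])
E
python3 ov.py
```

```text
(no output)
```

View pics/ov1.png

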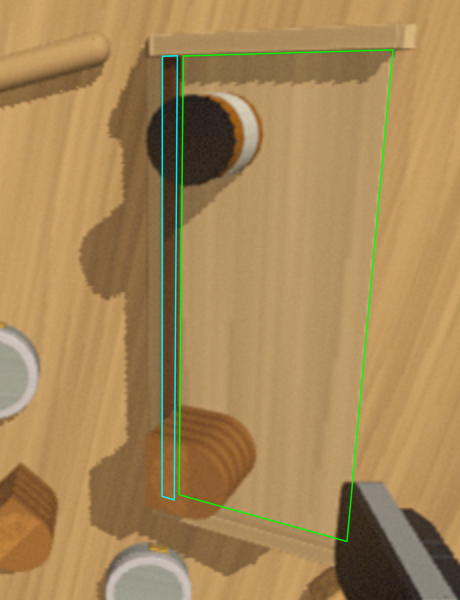

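Run:
```python
from fit import *
def s(tag,pts):
    p=np.load(f'pics/{tag}.npz')['p'].astype(float)
    h=cv2.cvtColor(p.astype(np.uint8),cv2.COLOR_RGB2HSV)
    for k,(u,v) in pts.items(): print(tag,k,p[v,u],h[v,u], 'r/g %.2f g/b %.2f'%(p[v,u,0]/p[v,u,1],p[v,u,1]/max(p[v,u,2],1)))
s('w1',dict(lowtop=(328,115),lowside=(308,100),low2top=(288,247),bench=(250,120),sh=(275,105),tall=(348,3)))
s('w2',dict(talltop=(225,315),tallside=(235,295),sh=(200,325),shadow2=(270,165),racktop=(312,275),rackside=(340,275),shelf=(360,200),low=(205,380)))
```

```text
w1 lowtop [137.  86.  41.] [ 14 179 137] r/g 1.59 g/b 2.10
w1 lowside [148.  95.  49.] [ 14 171 148] r/g 1.56 g/b 1.94
w1 low2top [148.  95.  48.] [ 14 172 148] r/g 1.56 g/b 1.98
w1 bench [193. 150.  97.] [ 17 127 193] r/g 1.29 g/b 1.55
w1 sh [195. 153.  96.] [ 17 129 195] r/g 1.27 g/b 1.59
w1 tall [161. 111.  55.] [ 16 168 161] r/g 1.45 g/b 2.02
w2 talltop [180. 122.  58.] [ 16 173 180] r/g 1.48 g/b 2.10
w2 tallside [134.  82.  42.] [ 13 175 134] r/g 1.63 g/b 1.95
w2 sh [185. 144.  89.] [ 17 132 185] r/g 1.28 g/b 1.62
w2 shadow2 [130. 100.  64.] [ 16 129 130] r/g 1.30 g/b 1.56
w2 racktop [154. 101.  46.] [ 15 179 154] r/g 1.52 g/b 2.20
w2 rackside [132.  82.  32.] [ 15 193 132] r/g 1.61 g/b 2.56
w2 shelf [181. 149. 102.] [ 18 111 181] r/g 1.21 g/b 1.46
w2 low [94. 61. 33.] [ 14 165  94] r/g 1.54 g/b 1.85
```

```bash
cat > sil.py <<'E'
from fit import *
SC=4
def mask(tag,kind='heel'):
    p=np.load(f'pics/{tag}.npz')['p'];h=cv2.cvtColor(p,cv2.COLOR_RGB2HSV)
    return ((h[...,1]>150)&(h[...,0]<20)&(h[...,0]>8)).astype(np.uint8)
def prism(par,h,shelf=None):
    x,y,yaw=par;D=dshape();c,s=np.cos(yaw),np.sin(yaw)
    q=D@np.array([[c,s],[-s,c]])+[x,y]
    X=np.vstack([np.c_[q,np.zeros(len(q))],np.c_[q,np.full(len(q),h)]])
    if shelf is not None: R,t=shelfT(*shelf);X=X@R.T+t
    return X
def silfit(par0,h,views,shelf=None,pad=30):
    data=[]
    for tag,n in views:
        q=proj(prism(par0,h,shelf),tag,n);u0,v0=np.floor(q.min(0)-pad).astype(int);u1,v1=np.ceil(q.max(0)+pad).astype(int)
        u0,v0=max(u0,0),max(v0,0);m=mask(tag)[v0:v1,u0:u1]
        nl,lab,st,cen=cv2.connectedComponentsWithStats(m)
        ctr=q.mean(0)-[u0,v0]
        best=max(range(1,nl),key=lambda i:st[i,4]-8*np.hypot(*(cen[i]-ctr)))
        m=(lab==best).astype(np.float32)
        m=cv2.GaussianBlur(cv2.resize(m,None,fx=SC,fy=SC,interpolation=cv2.INTER_LINEAR),(0,0),2)
        data.append((tag,n,u0,v0,m))
    def cost(v):
        c=0
        for tag,n,u0,v0,m in data:
            q=(proj(prism(v,h,shelf),tag,n)-[u0,v0]+.5)*SC-.5
            hu=cv2.convexHull(q.astype(np.float32));r=np.zeros_like(m);cv2.fillPoly(r,[np.round(hu*16).astype(np.int32)],1.,cv2.LINE_AA if 0 else 8,4)
            r=cv2.GaussianBlur(r,(0,0),2); c+=((r-m)**2).sum()/m.sum()
        return c/len(data)
    best=None
    for dy in(-.3,0,.3):
        s0=np.array(par0)+[0,0,dy]
        r=minimize(cost,s0,method='Nelder-Mead',options=dict(xatol=1e-5,fatol=1e-6,initial_simplex=s0+np.array([[0,0,0],[.01,0,0],[0,.01,0],[0,0,.2]])))
        if best is None or r.fun<best.fun:best=r
    return best.x,best.fun
E
python3 - <<'E'
from sil import *
S=[.5072,.1919,.2370]
for nm,p0,h,vs in(('tall',[.43,-.024,.0],.054,[[('w2','wrist')],[('top0','top')],[('scene0','scene')]]),('low1',[.42,-.16,0],.036,[[('w1','wrist')],[('top0','top')],[('w2','wrist')]]),('low2',[.405,-.333,0],.036,[[('w1','wrist')],[('top0','top')]])):
    for v in vs: print(nm,v,*silfit(p0,h,v))
for v in [[('w2','wrist')],[('top0','top')],[('scene0','scene')]]: print('rack',v,*silfit([.028,-.1,0],.054,v,S))
E
```

```text
tall [('w2', 'wrist')] [ 0.43350015 -0.02535884 -0.53357827] 0.010421795770525932
tall [('top0', 'top')] [ 0.43347284 -0.02275841 -0.5513708 ] 0.006373206153512001
tall [('scene0', 'scene')] [ 0.43168441 -0.02435626 -0.58178173] 0.012417513877153397
low1 [('w1', 'wrist')] [ 0.42610158 -0.15905233 -0.19643724] 0.011250471696257591
low1 [('top0', 'top')] [ 0.42622268 -0.15893165 -0.20464631] 0.00848880223929882
low1 [('w2', 'wrist')] [ 0.42593296 -0.16100758 -0.18873137] 0.013806087896227837
low2 [('w1', 'wrist')] [ 0.40856155 -0.33881461 -0.38197498] 0.009763466194272041
low2 [('top0', 'top')] [ 0.40850523 -0.33816754 -0.4155348 ] 0.0068970960564911366Traceback (most recent call last):
  File "<stdin>", line 5, in <module>
  File "sil.py", line 33, in silfit
    r=minimize(cost,s0,method='Nelder-Mead',options=dict(xatol=1e-5,fatol=1e-6,initial_simplex=s0+np.array([[0,0,0],[.01,0,0],[0,.01,0],[0,0,.2]])))
    res = _minimize_neldermead(fun, x0, args, callback, bounds=bounds,
                               **options)
    fsim[k] = func(sim[k])
              ~~~~^^^^^^^^
    fx = function(np.copy(x), *(wrapper_args + args))
  File "sil.py", line 26, in cost
    q=(proj(prism(v,h,shelf),tag,n)-[u0,v0]+.5)*SC-.5
       ~~~~^^^^^^^^^^^^^^^^^^^^^^^^
  File "fit.py", line 11, in proj
    X=np.atleast_2d(X);c=vision.calibration(n)
                         ~~~~~~~~~~~~~~~~~~^^^
ValueError: time passes only in moves, steps and waits
```

```bash
python3 - <<'E'
import re
from station import vision
import pickle
try:
    pickle.dump({n:vision.calibration(n) for n in('scene','top','wrist')},open('cal.pkl','wb'));print('ok')
except Exception as e: print(e)
E
sed -i 's/vision.calibration(n)/CAL[n]/' look.py fit.py; sed -i '2a import pickle;CAL=pickle.load(open("cal.pkl","rb"))' look.py
python3 - <<'E'
from sil import *
S=[.5072,.1919,.2370]
print(bot.get_obs()['t'])
for v in [[('w2','wrist')],[('top0','top')],[('scene0','scene')]]: print('rack',v,*silfit([.028,-.1,0],.054,v,S))
E
```

```text
ok
2.25
rack [('w2', 'wrist')] [ 0.02948088 -0.10480235  0.00834848] 0.07012581080198288
rack [('top0', 'top')] [ 0.0285891  -0.1026513   0.03050235] 0.19016540050506592
rack [('scene0', 'scene')] [ 0.02731579 -0.10263034  0.02240699] 0.1121811494231224
```

```bash
cat > jar.py <<'E'
from fit import *
def lid(tag,n,uv,plane):  # plane=(point,normal)
    p=np.load(f'pics/{tag}.npz')['p'];g=cv2.cvtColor(p,cv2.COLOR_RGB2GRAY)
    u,v=uv;m=(g<55).astype(np.uint8)
    nl,lab,st,cen=cv2.connectedComponentsWithStats(m);l=lab[v,u]
    k=(lab==l).astype(np.uint8);cs,_=cv2.findContours(k,cv2.RETR_EXTERNAL,cv2.CHAIN_APPROX_NONE)
    c=max(cs,key=len)[:,0].astype(float)
    cal=CAL[n];d=np.c_[(c[:,0]-cal['cx'])/cal['fx'],(c[:,1]-cal['cy'])/cal['fy'],np.ones(len(c))]
    if n=='wrist':
        z=np.load(f'pics/{tag}.npz');q=z['rot'];R=Ro.from_quat([q[1],q[2],q[3],q[0]]).as_matrix();H=cal['hand_eye']
        o=R@H[:3,3]+z['pos'];d=d@(R@H[:3,:3]).T
    else: o=-cal['R'].T@cal['t'];d=d@cal['R']
    P0,N=plane;s=((P0-o)@N)/(d@N);return o+d*s[:,None]
E
python3 - <<'E'
from jar import *
S=[.5072,.1919,.2370];R,t=shelfT(*S)
def mm(a):return np.round(np.array(a)*1000,1)
for tag,n,uv in(('w2','wrist',(318,120)),('top0','top',(185,232))):
    X=lid(tag,n,uv,(t+R@[0,0,.06],R[:,2]));s=(X-t)@R
    (cx,cy),r=cv2.minEnclosingCircle((s[:,:2]*1000).astype(np.float32));print('stray shelf',tag,cx,cy,r,mm([s[:,0].min(),s[:,0].max(),s[:,1].min(),s[:,1].max()]))
up=np.array([0,0,1.])
for nm,uvs in(('jn',(('w1','wrist',(482,195)),('top0','top',(364,184)),('scene0','scene',(228,260)))),('je',(('w1','wrist',(465,245)),('top0','top',(386,182)),('scene0','scene',(206,271))))):
  for tag,n,uv in uvs:
    X=lid(tag,n,uv,(up*.063,up));(cx,cy),r=cv2.minEnclosingCircle((X[:,:2]*1000).astype(np.float32));print(nm,tag,cx,cy,r,mm([X[:,0].min(),X[:,0].max(),X[:,1].min(),X[:,1].max()]))
# tray corners in w1: pixel ray to z=.010
im=cv2.imread('pics/w1.png');cv2.imwrite('pics/tray.png',cv2.resize(im[90:270,400:560],None,fx=4,fy=4,interpolation=cv2.INTER_CUBIC)[:600])
W,_=cloud('w1','wrist')
print('box rim z, pts',mm(W[120,535]),mm(W[160,520]),mm(W[205,530]))
E
```

```text
stray shelf w2 31.429691314697266 92.79379272460938 37.42156219482422 [  8.7  59.3  57.6 129. ]
stray shelf top0 14.408376693725586 31.820308685302734 107.14268493652344 [  7.7  57.7 -75.3 139. ]
jn w1 627.4969482421875 -229.31121826171875 27.524049758911133 [ 600.7  654.8 -251.4 -203.3]
jn top0 628.4525756835938 -228.772705078125 25.420948028564453 [ 604.7  651.7 -250.5 -204.8]
jn scene0 637.0433349609375 -231.41749572753906 25.830554962158203 [ 611.6  662.8 -256.3 -211.2]
je w1 631.1302490234375 -293.7762756347656 27.49352264404297 [ 603.8  657.9 -317.3 -269. ]
je top0 630.9771728515625 -294.4805603027344 26.27205467224121 [ 606.2  656.2 -317.  -271.2]
je scene0 640.6259765625 -298.8463134765625 25.79524803161621 [ 614.8  666.4 -321.9 -274.6]
box rim z, pts [ 687.5 -130.9   20.7] [ 693.4 -182.    10.2] [ 701.2 -230.9   46.8]
```

View pics/tray.png

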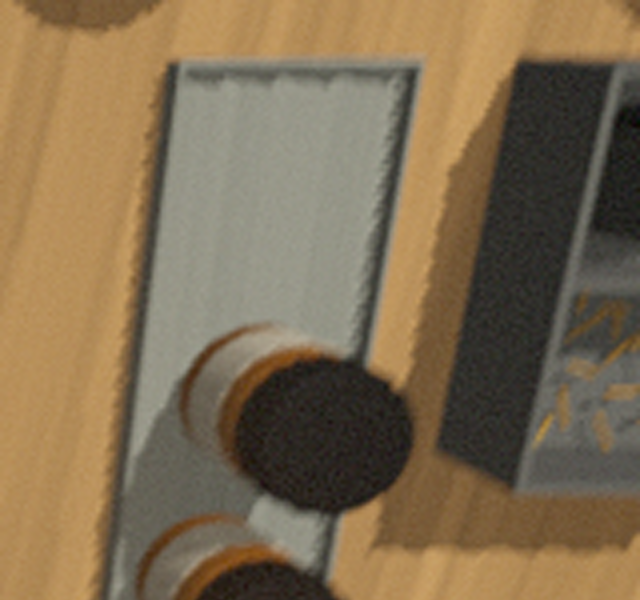

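```bash
cat > lidfit.py <<'E'
from fit import *
def cyl(x,y,z0,z1,shelf=None,r=.024):
    a=np.linspace(0,2*np.pi,40,endpoint=False);c=np.c_[x+r*np.cos(a),y+r*np.sin(a)]
    X=np.vstack([np.c_[c,np.full(40,z0)],np.c_[c,np.full(40,z1)]])
    if shelf is not None: R,t=shelfT(*shelf);X=X@R.T+t
    return X
def lidfit(p0,ztop,tag,n,shelf=None,thr=48,SC=4,dbg=None,free_r=True):
    p=np.load(f'pics/{tag}.npz')['p'];g=cv2.cvtColor(p,cv2.COLOR_RGB2GRAY)
    hs=cv2.cvtColor(p,cv2.COLOR_RGB2HSV)
    q=proj(cyl(p0[0],p0[1],ztop-.018,ztop,shelf),tag,n);u0,v0=np.floor(q.min(0)-14).astype(int);u1,v1=np.ceil(q.max(0)+14).astype(int);u0=max(u0,0);v0=max(v0,0)
    m=((g<thr)&(hs[...,1]<110)).astype(np.uint8)[v0:v1,u0:u1]
    m=cv2.morphologyEx(m,cv2.MORPH_OPEN,cv2.getStructuringElement(cv2.MORPH_ELLIPSE,(7,7)) if n=='wrist' else np.ones((3,3),np.uint8))
    nl,lab,st,cen=cv2.connectedComponentsWithStats(m);b=max(range(1,nl),key=lambda i:st[i,4]);m=(lab==b).astype(np.float32)
    if dbg: cv2.imwrite(dbg,np.hstack([cv2.resize(p[v0:v1,u0:u1,::-1],None,fx=4,fy=4),cv2.resize(cv2.cvtColor((m*255).astype(np.uint8),cv2.COLOR_GRAY2BGR),None,fx=4,fy=4)]))
    m=cv2.GaussianBlur(cv2.resize(m,None,fx=SC,fy=SC),(0,0),2)
    def cost(v):
        x,y,h,r=v
        q=(proj(cyl(x,y,ztop-h,ztop,shelf,r),tag,n)-[u0,v0]+.5)*SC-.5
        hu=cv2.convexHull(q.astype(np.float32));rr=np.zeros_like(m);cv2.fillPoly(rr,[np.round(hu*16).astype(np.int32)],1.,8,4)
        return ((cv2.GaussianBlur(rr,(0,0),2)-m)**2).sum()/m.sum()+(((r-.0235)/.003)**2+((h-.015)/.01)**2)*.002
    s0=np.array([p0[0],p0[1],.015,.024])
    r=minimize(cost,s0,method='Nelder-Mead',options=dict(xatol=1e-5,fatol=1e-6,initial_simplex=s0+np.vstack([np.zeros(4),np.diag([.008,.008,.005,-.002])])))
    return np.round(r.x*1000,1),round(r.fun,4)
E
python3 - <<'E'
from lidfit import *
S=[.5072,.1919,.2370]
print('stray',lidfit([.03,.105],.06,'w2','wrist',S,dbg='pics/l1.png'),lidfit([.03,.105],.06,'top0','top',S,dbg='pics/l2.png'),lidfit([.03,.105],.06,'scene0','scene',S))
for nm,p in(('jn',[.63,-.228]),('je',[.633,-.294])):
    print(nm,[lidfit(p,.063,t,n) for t,n in(('w1','wrist'),('top0','top'),('scene0','scene'))])
# tray corners
def ray(tag,n,uv,z):
    cal=CAL[n];d=np.array([(uv[0]-cal['cx'])/cal['fx'],(uv[1]-cal['cy'])/cal['fy'],1])
    if n=='wrist':
        zz=np.load(f'pics/{tag}.npz');q=zz['rot'];R=Ro.from_quat([q[1],q[2],q[3],q[0]]).as_matrix();H=cal['hand_eye'];o=R@H[:3,3]+zz['pos'];d=R@H[:3,:3]@d
    else:o=-cal['R'].T@cal['t'];d=cal['R'].T@d
    return np.round((o+d*(z-o[2])/d[2])*1000,1)
for uv in((442.8,106),(503.7,105.5),(426.2,237.5)): print('tray',ray('w1','wrist',uv,.01))
for uv in((530,105),(511,202)): print('box bottom-near',ray('w1','wrist',uv,.0))
for uv in((553,107),(530,212)): print('box rim',ray('w1','wrist',uv,.045))
E
```

```text
Traceback (most recent call last):
  File "lidfit.py", line 13, in lidfit
    nl,lab,st,cen=cv2.connectedComponentsWithStats(m);b=max(range(1,nl),key=lambda i:st[i,4]);m=(lab==b).astype(np.float32)
                                                        ~~~^^^^^^^^^^^^^^^^^^^^^^^^^^^^^^^^^^
ValueError: max() iterable argument is empty
```

```bash
sed -i 's/(g<thr)&(hs\[...,1\]<110)/(g<thr)/' lidfit.py
cat > rays.py <<'E'
from fit import *
def ray(tag,n,uv,z):
    cal=CAL[n];d=np.array([(uv[0]-cal['cx'])/cal['fx'],(uv[1]-cal['cy'])/cal['fy'],1])
    if n=='wrist':
        zz=np.load(f'pics/{tag}.npz');q=zz['rot'];R=Ro.from_quat([q[1],q[2],q[3],q[0]]).as_matrix();H=cal['hand_eye'];o=R@H[:3,3]+zz['pos'];d=R@H[:3,:3]@d
    else:o=-cal['R'].T@cal['t'];d=cal['R'].T@d
    return np.round((o+d*(z-o[2])/d[2])*1000,1)
E
python3 - <<'E'
from lidfit import *
from rays import ray
S=[.5072,.1919,.2370]
print('stray',lidfit([.03,.105],.06,'w2','wrist',S,dbg='pics/l1.png'),lidfit([.03,.105],.06,'top0','top',S,dbg='pics/l2.png'),lidfit([.03,.105],.06,'scene0','scene',S))
for nm,p in(('jn',[.63,-.228]),('je',[.633,-.294])):
    print(nm,[lidfit(p,.063,t,n) for t,n in(('w1','wrist'),('top0','top'),('scene0','scene'))])
for uv in((442.8,106),(503.7,105.5),(426.2,237.5)): print('tray',ray('w1','wrist',uv,.01))
for uv in((530,105),(511,202)): print('box bottom-near',ray('w1','wrist',uv,.0))
for uv in((553,107),(530,212)): print('box rim',ray('w1','wrist',uv,.045))
E
```

```text
stray (array([ 27. , 109.9,  28.3,  17.9]), np.float64(0.1294)) (array([ 29.8, 105.8,  15.5,  22.9]), np.float64(0.022)) (array([ 32.8, 101.5,  13.3,  21.8]), np.float64(0.0099))
jn [(array([ 631.3, -229.4,   13.5,   22.3]), np.float64(0.016)), (array([ 630.4, -228.7,   12.4,   21.6]), np.float64(0.0083)), (array([ 634. , -232.8,   14.7,   21.6]), np.float64(0.008))]
je [(array([ 635.1, -295.4,   16.7,   21.2]), np.float64(0.1904)), (array([ 633.2, -294.7,   11.8,   21.8]), np.float64(0.0063)), (array([ 637.2, -298.9,   13. ,   22.3]), np.float64(0.0093))]
tray [ 575.6 -130.6   10. ]
tray [ 650.  -119.6   10. ]
tray [ 601.9 -304.6   10. ]
box bottom-near [ 688.3 -114.1    0. ]
box bottom-near [ 708.  -240.6    0. ]
box rim [ 686.7 -114.2   45. ]
box rim [ 705.8 -240.1   45. ]
```

View pics/l1.png

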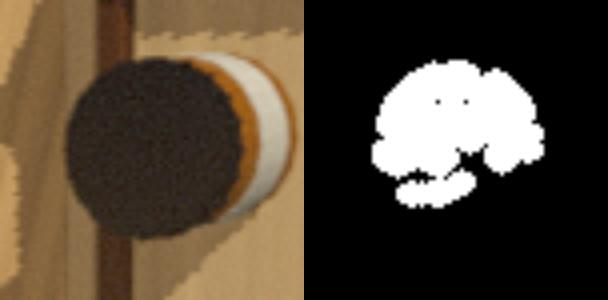

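Run:
```python
from lidfit import *
S=[.5072,.1919,.2370]
for th in(58,65,75):print('stray',lidfit([.03,.105],.06,'w2','wrist',S,thr=th,dbg='pics/l1.png'),lidfit([.03,.105],.06,'w2a','wrist',S,thr=th))
R,t=shelfT(*S)
for nm,c in(('jar centre',[.029,.105,.03]),):
    print(nm,R@c+t, 'axes',R.round(3).tolist())
```

```text
stray (array([ 30.4, 105.8,  14. ,  23.2]), np.float64(0.0104)) (array([ 30.8, 106.3,  13.9,  23. ]), np.float64(0.0327))
stray (array([ 31.1, 105.8,  11.3,  23.6]), np.float64(0.0788)) (array([ 31.1, 106.4,  13.2,  23.3]), np.float64(0.0842))
stray (array([ 30.2, 105.5,  14.6,  23.6]), np.float64(0.1487)) (array([ 30.8, 106.2,  14.8,  23.5]), np.float64(0.1392))
jar centre [0.4923793  0.29633972 0.10048076] axes [[0.842, -0.235, -0.486], [0.203, 0.972, -0.117], [0.5, 0.0, 0.866]]
```

View pics/l1.png

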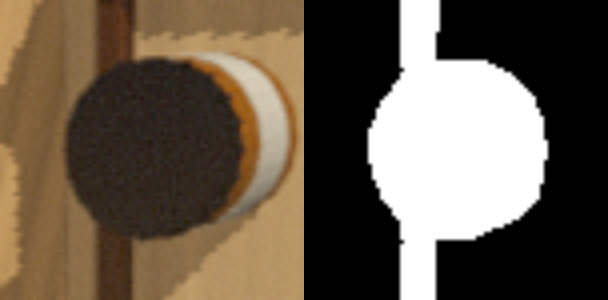

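```bash
cat > plan.py <<'E'
from fit import *
S=[.5072,.1919,.2370]
def q2R(q): return Ro.from_quat([q[1],q[2],q[3],q[0]])
def shpose(x,y,z,dyaw=0):
    R,t=shelfT(*S)
    Rt=np.stack([np.cross(R[:,0],-R[:,2]),R[:,0],-R[:,2]],1)
    return R@[x,y,z]+t, Ro.from_matrix(Rt)
def downpose(x,y,z,az):  # jaw y axis at azimuth az
    yv=np.array([np.cos(az),np.sin(az),0]);zv=np.array([0,0,-1.]);return np.array([x,y,z]),Ro.from_matrix(np.stack([np.cross(yv,zv),yv,zv],1))
def step(cur,tgt):
    d=(tgt[0]-cur[0])*1000;rv=(tgt[1]*cur[1].inv()).as_rotvec()
    print('shift',d.round(1),'norm',np.linalg.norm(d).round(1),'rv',rv.round(4),'deg',np.degrees(np.linalg.norm(rv)).round(1),'| min rows',np.ceil(max(np.linalg.norm(d)/62.5,np.degrees(np.linalg.norm(rv))/10.7)));return tgt
def now():
    o=bot.get_obs();return o['eef_pos'],q2R(o['tool_rot'])
E
python3 - <<'E'
from plan import *
o=bot.get_obs();print(o['t'],o['eef_pos'],o['tool_rot'],o['q'].round(2))
c=now()
for z in(.130,.016): c=step(c,shpose(.030,.106,z));print(c[0])
E
```

```text
2.25 [0.45571937 0.23519041 0.39952299] [-0.00166346  0.62448983  0.78102989  0.00141231] [ 0.26  0.19 -0.98  1.65  0.16  1.38 -0.52]
shift [ -11.3   50.6 -211.9] norm 218.2 rv [ 0.1149 -0.5107  0.0137] deg 30.0 | min rows 4.0
[0.444384   0.28577572 0.1875833 ]
shift [ 55.4  13.4 -98.7] norm 114.0 rv [0. 0. 0.] deg 0.0 | min rows 2.0
[0.49979066 0.29915861 0.08885641]
```

Call:
{"fn": "move_arm", "kwargs": {"increments": "1 -2 8 -35 0.019 -0.085 0.002;1 -2 8 -35 0.019 -0.085 0.002;1 -2 8 -35 0.019 -0.085 0.002;1 -2 8 -35 0.019 -0.085 0.002;1 -2 8 -35 0.019 -0.085 0.002;1 -1 10 -37 0.019 -0.085 0.002;1 0 0 0 0 0 0;1 0 0 0 0 0 0", "newtons": 30}}

```text
t: 3.25
eef_pos: [0.4489, 0.2739, 0.2004]
tool_rot: [0.156, 0.606, 0.757, 0.19]
contact_force: [0.7, -0.5, 1.0]
gripper_width: 0.998
```

Run:
```python
from plan import *
take('wrist','w3')
o=bot.get_obs();print(o['t'],o['eef_pos'],o['q'].round(2),o['contact_force'].round(1))
c=now();t=shpose(.030,.106,.130);print('err',(c[0]-t[0])*1000,(c[1]*t[1].inv()).as_rotvec())
step(c,shpose(.030,.106,.016))
```

```text
3.3 [0.44933412 0.27393089 0.20083246] [-0.02  0.17 -0.88  2.24  0.9   0.56 -1.37] [-0.6  0.7 -0.7]
err [  4.95011802 -11.84483475  13.24915513] [-0.01205641  0.0238761  -0.01967724]
shift [  50.5   25.2 -112. ] norm 125.4 rv [ 0.0121 -0.0239  0.0197] deg 1.9 | min rows 3.0
```

View pics/w3.png

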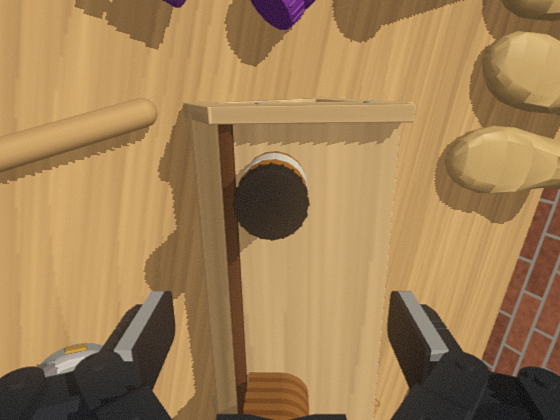

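Run:
```python
from lidfit import *
import plan
from shelf import fitshelf
S=plan.S
for th in(50,58):print('stray',lidfit([.03,.105],.06,'w3','wrist',S,thr=th,dbg='pics/l3.png'))
print(fitshelf('w3','wrist',S))
R,t=shelfT(*S)
im=cv2.resize(cv2.imread('pics/w3.png'),None,fx=2,fy=2)
sh=lambda L:np.array(L)@R.T+t
drawpoly(im,sh([[0,-.151,0],[0,.151,0],[.122,.151,0],[.122,-.151,0]]),'w3','wrist',(0,255,0))
drawpoly(im,sh([[0,-.151,.008],[0,.151,.008],[-.01,.151,.008],[-.01,-.151,.008]]),'w3','wrist',(255,255,0))
drawpoly(im,cyl(.03,.106,.06,.06,S)[:40],'w3','wrist',(255,0,255))
cv2.imwrite('pics/ov3.png',im[180:780,340:900])
```

```text
stray (array([ 17.3, 109.5,  -5.7,  10.6]), np.float64(0.2333))
stray (array([ 25.2, 107.1,  12.5,  20.3]), np.float64(0.1035))
(array([0.5054389 , 0.19570756, 0.23584927]), np.float64(-317.83319767994954))
```

View pics/ov3.png

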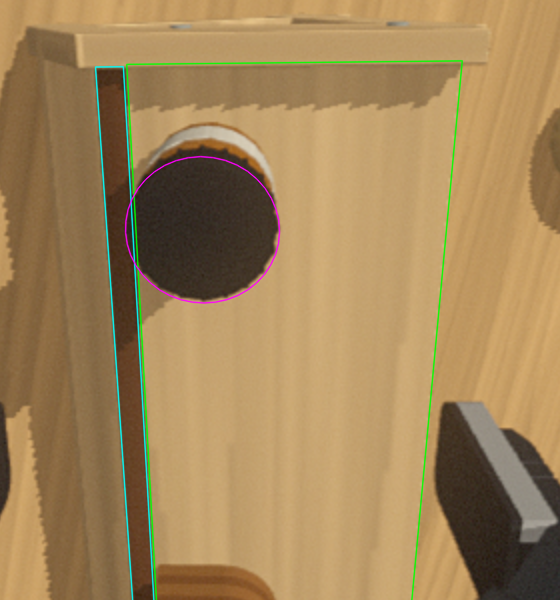

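Call:
{"fn": "move_arm", "kwargs": {"increments": "1 3 8 -8 0.004 -0.008 0.006;1 8 4 -17 0.004 -0.008 0.007;1 8 3 -17 0.004 -0.008 0.007;1 8 3 -17 0 0 0;1 8 3 -17 0 0 0;1 8 2.5 -17 0 0 0;1 8.5 2 -18.5 0 0 0;1 0 0 0 0 0 0"}}

```text
t: 4.3
eef_pos: [0.5012, 0.2984, 0.0879]
tool_rot: [0.16, 0.598, 0.759, 0.202]
contact_force: [0.0, 0.1, 1.1]
gripper_width: 1.0
```

Run:
```python
from plan import *
o=bot.get_obs();print(o['t'],o['eef_pos'],o['q'].round(2),o['contact_force'].round(1))
c=now();R,t=shelfT(*S);print('in shelf',((c[0]-t)@R*1000).round(1));step(c,shpose(.031,.106,.016))
```

```text
4.3 [0.5012204  0.29841978 0.08790042] [-0.2   0.48 -0.7   2.23  1.52  0.56 -1.9 ] [0.  0.1 1.1]
in shelf [ 30.6 104.9  14.6]
shift [-0.6  0.9  1.5] norm 1.8 rv [ 0.0012 -0.001   0.0017] deg 0.1 | min rows 1.0
```

Call:
{"fn": "move_arm", "kwargs": {"increments": "0 0 0 0 0 0 0;0 0 0 0 0 0 0;0 0 0 0 0 0 0;0 0 0 0 0 0 0;0 0 0 0 0 0 0;0 -3 -1 5 0 0 0;0 -10 -2 17 0 0 0;0 -15 -4 26 0 0 0", "newtons": 35}}

```text
t: 5.3
eef_pos: [0.4709, 0.2919, 0.136]
tool_rot: [0.16, 0.597, 0.76, 0.202]
contact_force: [0.5, -0.2, -1.6]
gripper_width: 0.557
```

Run:
```python
from plan import *
take('wrist','w4');o=bot.get_obs();print(o['t'],o['eef_pos'],o['q'].round(2),o['contact_force'].round(1),o['gripper_width'])
c=now();R,t=shelfT(*S);print('in shelf',((c[0]-t)@R*1000).round(1))
```

```text
5.35 [0.46994574 0.29300609 0.13908293] [-0.17  0.33 -0.76  2.26  1.29  0.54 -1.73] [-1.   1.3  0.7] 0.5546023907179266
in shelf [ 28.7 107.   74.7]
```

View pics/w4.png

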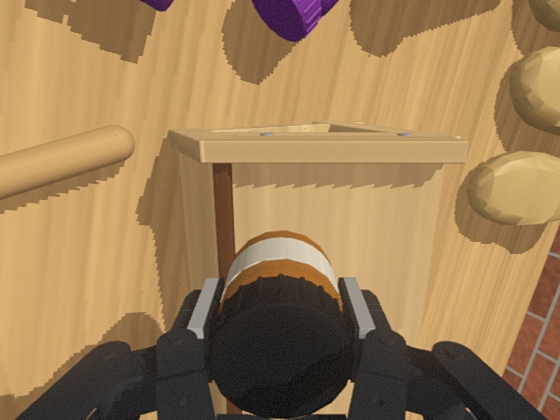

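Run:
```python
from plan import *
c=now()
c=step(c,downpose(.54,.06,.24,.15))
c=step(c,downpose(.623,-.173,.12,.15))
```

```text
shift [  70.1 -233.   100.9] norm 263.4 rv [-0.1015  0.5153 -0.0888] deg 30.5 | min rows 5.0
shift [  83. -233. -120.] norm 274.9 rv [0. 0. 0.] deg 0.0 | min rows 5.0
```

Call:
{"fn": "move_arm", "kwargs": {"increments": "0 0 -5 35 0 0 0;0 5 -20 30 -0.01 0.05 -0.009;0 10 -35 24 -0.015 0.08 -0.013;0 11 -35 12 -0.015 0.08 -0.013;0 11 -35 0 -0.015 0.08 -0.013;0 11 -35 0 -0.015 0.08 -0.013;0 11 -35 0 -0.015 0.08 -0.014;0 11 -33 0 -0.016 0.065 -0.014"}}

```text
t: 6.35
eef_pos: [0.5405, 0.0661, 0.2269]
tool_rot: [0.01, 0.653, 0.757, 0.005]
contact_force: [-0.4, 0.4, -0.8]
gripper_width: 0.552
```

Run:
```python
from plan import *
o=bot.get_obs();print(o['t'],o['eef_pos'],o['q'].round(2),o['contact_force'].round(1),o['gripper_width'])
c=now()
step(c,downpose(.623,-.173,.12,.15))
```

```text
6.35 [0.54049767 0.06605942 0.22690963] [ 0.44  0.37 -0.85  1.85  0.33  1.05 -0.39] [-0.4  0.4 -0.8] 0.551539966933338
shift [  82.5 -239.1 -106.9] norm 274.6 rv [0.0049 0.0225 0.0019] deg 1.3 | min rows 5.0
```

Call:
{"fn": "move_arm", "kwargs": {"increments": "0 12 -36 -5 0.001 0.003 0;0 12 -36 -12 0.001 0.003 0;0 12 -36 -18 0.001 0.003 0;0 12 -36 -18 0.001 0.003 0.001;0 12 -36 -18 0.001 0.003 0.001;0 12 -36 -18 0 0.004 0;0 10.5 -23 -18 0 0.003 0;0 0 0 0 0 0 0"}}

```text
t: 7.35
eef_pos: [0.6216, -0.1741, 0.1176]
tool_rot: [-0.0, 0.653, 0.757, -0.0]
contact_force: [-1.5, 0.7, -1.0]
gripper_width: 0.551
```

Run:
```python
from plan import *
take('wrist','w5')
take('top','t5')
o=bot.get_obs();print(o['t'],o['eef_pos'],o['q'].round(2),o['contact_force'].round(1),o['gripper_width'])
c=now()
step(c,downpose(.623,-.173,.12,.15))
a=cv2.imread('pics/t5.png');cv2.imwrite('pics/t5c.png',cv2.resize(a[140:230,290:430],None,fx=4,fy=4,interpolation=cv2.INTER_CUBIC))
```

```text
7.45 [ 0.62245792 -0.17042887  0.11982979] [ 0.66  0.64 -0.69  1.69  0.48  0.98 -0.06] [-0.3  0.4 -1. ] 0.5517889445340727
shift [ 0.5 -2.6  0.2] norm 2.6 rv [-0.0016  0.0023 -0.0016] deg 0.2 | min rows 1.0
```

View pics/w5.png

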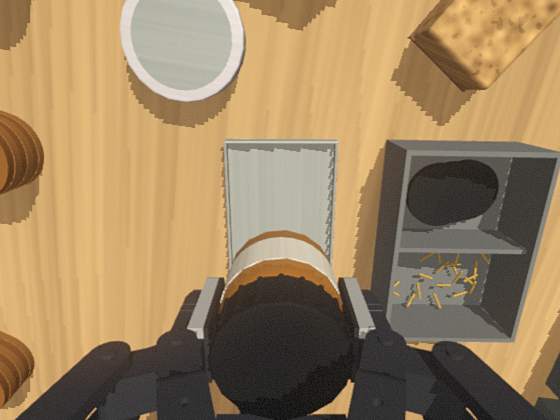

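View pics/t5c.png

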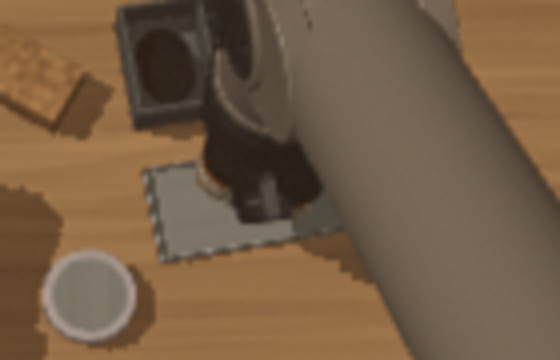

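Run:
```python
from rays import *
print(np.load('pics/w5.npz')['pos'])
a=ray('w5','wrist',(224.5,140),.01);b=ray('w5','wrist',(337.5,140),.01);print(a,b,b-a)
c=ray('w5','wrist',(230.5,250),.01);print(c,a-c)
m=(a+b)/2; ax=(b-a)/np.linalg.norm(b-a);yv=np.array([ax[1]*-1,ax[0],0]);print('centre',m-yv*103,'free',m-yv*51, 'yaw',np.arctan2(ax[1],ax[0]))
# jn top/w1 re tray
for nm,j in(('jn',[630.8,-229,0]),('je',[633.8,-295,0])): r=np.array(j)-(m-yv*103); print(nm,r@ax,r@yv)
```

```text
[ 0.62155566 -0.1741342   0.11763931]
[ 578.  -129.7   10. ] [ 651.8 -118.7   10. ] [73.8 11.   0. ]
[ 590.2 -208.1   10. ] [-12.2  78.4   0. ]
centre [ 630.08455739 -226.07457591   10.        ] free [ 622.41856725 -174.64275118   10.        ] yaw 0.14796218114275336
jn 0.27635090316022703 -2.998932212444102
je -6.486338996677081 -68.72005534130305
```

Call:
{"fn": "move_arm", "kwargs": {"increments": "0 0 -2 -15 0 0 0;0 0 0 -22 0 0 0;0 0 0 -22 0 0 0;0 0 0 -20 0 0 0;0 0 0 -12 0 0 0;0 0 0 -6 0 0 0;0 0 0 0 0 0 0;0 0 0 0 0 0 0"}}

```text
t: 8.45
eef_pos: [0.6233, -0.1733, 0.0235]
tool_rot: [0.001, 0.652, 0.758, 0.001]
contact_force: [-0.2, 0.1, -1.1]
gripper_width: 0.555
```

Run:
```python
from plan import *
o=bot.get_obs();print(o['t'],o['eef_pos'],o['contact_force'].round(1),o['gripper_width'])
step(now(),downpose(.622,-.1735,.019,.15))
```

```text
8.45 [ 0.62331644 -0.17331705  0.02354226] [-0.2  0.1 -1.1] 0.5547672073005233
shift [-1.3 -0.2 -4.5] norm 4.7 rv [-0.0005  0.0039 -0.0011] deg 0.2 | min rows 1.0
```

Call:
{"fn": "move_arm", "kwargs": {"increments": "0 -0.5 0 -1.5 0 0 0;0 -0.5 0 -1.5 0 0 0;0 0 0 -1 0 0 0;0 0 0 -1 0 0 0;0 0 0 0 0 0 0;0 0 0 0 0 0 0;0 0 0 0 0 0 0;0 0 0 0 0 0 0"}}

```text
t: 9.45
eef_pos: [0.6217, -0.1733, 0.0188]
tool_rot: [0.001, 0.652, 0.758, 0.001]
contact_force: [-3.4, 0.2, 6.9]
gripper_width: 0.554
```

Call:
{"fn": "move_arm", "kwargs": {"increments": "0.6 0 0 0 0 0 0;0.75 0 0 0 0 0 0;0.9 0 0 0 0 0 0;0.9 0 0 0 0 0 0;0.9 0 0 10 0 0 0;0.9 0 0 30 0 0 0;0.9 0 0 45 0 0 0;0.9 0 0 50 0 0 0"}}

```text
t: 10.45
eef_pos: [0.6214, -0.1731, 0.1544]
tool_rot: [0.0, 0.652, 0.759, 0.001]
contact_force: [0.5, -0.9, 0.1]
gripper_width: 0.903
```

Run:
```python
from plan import *
take('wrist','w6')
o=bot.get_obs();print(o['t'],o['eef_pos'],o['contact_force'].round(1),o['gripper_width'])
for h in(.17,.0):pass
h=-.54
hx=np.array([np.cos(h),np.sin(h)])
c=step(now(),downpose(.4333,-.0245,.17,h));print(o['q'].round(2))
```

```text
10.5 [ 0.62543846 -0.17307109  0.16214355] [2.3 0.5 4.2] 0.8998989856797994
shift [-192.1  148.6    7.9] norm 243.0 rv [ 0.0054  0.0114 -0.6914] deg 39.6 | min rows 4.0
[ 0.68  0.6  -0.72  1.66  0.44  1.04 -0.03]
```

View pics/w6.png

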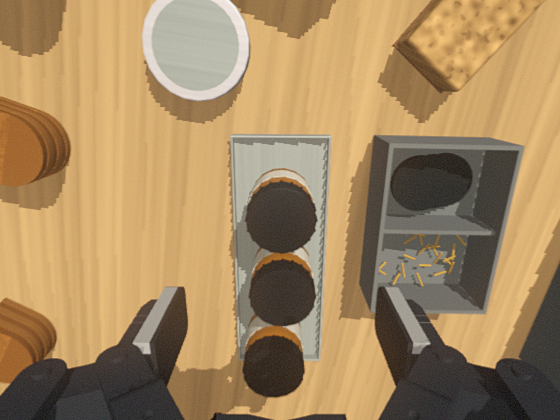

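Call:
{"fn": "move_arm", "kwargs": {"increments": "1 -32 25 5 0 0 -0.115;1 -32 25 5 0 0 -0.115;1 -32 25 0 0 0 -0.115;1 -32 25 0 0 0 -0.115;1 -32 25 0 0 0 -0.115;1 -28 23 0 0 0 -0.115;1 0 0 0 0 0 -0.005;1 0 0 -30 0 0 0"}}

```text
t: 11.5
eef_pos: [0.4364, -0.0256, 0.1347]
tool_rot: [0.003, 0.871, 0.492, 0.003]
contact_force: [1.3, 0.2, -0.2]
gripper_width: 1.003
```

Run:
```python
from sil import *
from plan import *
take('wrist','w7')
o=bot.get_obs();print(o['t'],o['eef_pos'],o['contact_force'].round(1),o['q'].round(2))
step(now(),downpose(.4333,-.0245,.022,-.545))
print(silfit([.4333,-.0245,-.545],.054,[('w7','wrist')]))
```

```text
11.55 [ 0.43331957 -0.02587072  0.13052361] [-1.9 -0.1 -3.2] [ 0.52  0.3  -0.69  2.17  0.28  0.76 -0.89]
shift [  -0.     1.4 -108.5] norm 108.5 rv [ 0.0012  0.0017 -0.0015] deg 0.1 | min rows 2.0
(array([ 0.43344979, -0.02436024, -0.56086637]), np.float64(0.0018729856237769127))
```

View pics/w7.png

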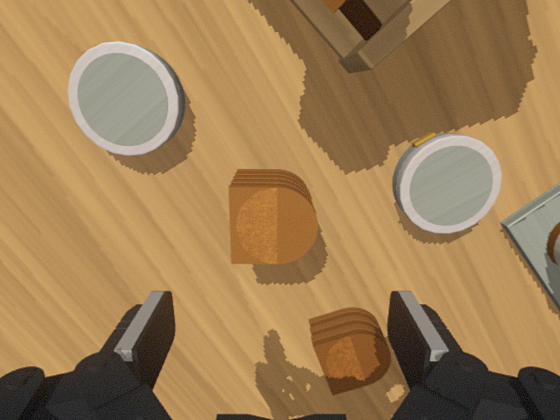

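Call:
{"fn": "move_arm", "kwargs": {"increments": "1 0 1.5 -20 0 0 -0.015;1 0 0 -25 0 0 0;1 0 0 -25 0 0 0;1 0 0 -22 0 0 0;1 0 0 -16 0 0 0;1 0 0 0 0 0 0;0 0 0 0 0 0 0;0 0 0 0 0 0 0", "newtons": 35}}

```text
t: 12.55
eef_pos: [0.4342, -0.0238, 0.0257]
tool_rot: [0.002, 0.875, 0.485, 0.001]
contact_force: [-1.8, 0.1, 7.2]
gripper_width: 0.648
```

Call:
{"fn": "move_arm", "kwargs": {"increments": "0 0 0 0 0 0 0;0 0 0 0 0 0 0;0 0 0 0 0 0 0;0 0 0 4 0 0 0;0 0 0 20 0 0 0;0 2 2 40 0 0 0.05;0 5 5 50 0 0 0.12;0 5 8 50 0 0 0.12"}}

```text
t: 13.55
eef_pos: [0.4452, -0.0089, 0.1905]
tool_rot: [0.001, 0.794, 0.607, 0.001]
contact_force: [0.9, 0.1, -1.5]
gripper_width: 0.649
```

Run:
```python
from plan import *
take('wrist','w8')
o=bot.get_obs();print(o['t'],o['eef_pos'],o['contact_force'].round(1),o['q'].round(2),o['gripper_width'])
c=step(now(),shpose(.028,-.0465,.112));print(c[0])
c=step(c,shpose(.028,-.0465,.022))
```

```text
13.6 [ 0.44958085 -0.00660654  0.19643076] [3.6 2.  3.4] [ 0.62  0.23 -0.82  2.07  0.22  0.91 -0.59] 0.6453539256412615
shift [ 37.7 145.9 -25.4] norm 152.8 rv [-0.008  -0.517   0.4835] deg 40.6 | min rows 4.0
[0.48725389 0.13924502 0.17099485]
shift [ 43.7  10.6 -77.9] norm 90.0 rv [0. 0. 0.] deg 0.0 | min rows 2.0
```

View pics/w8.png

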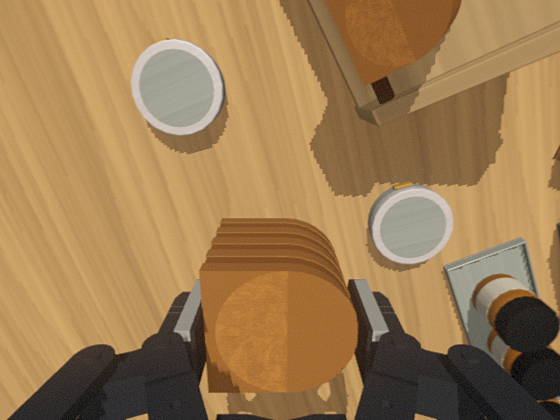

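Call:
{"fn": "move_arm", "kwargs": {"increments": "0 6 22 5 -0.001 -0.07 0.07;0 6 22 0 -0.001 -0.08 0.07;0 6 22 -3 -0.001 -0.08 0.07;0 6 22 -4 -0.001 -0.08 0.07;0 6 22 -4 -0.001 -0.08 0.07;0 6 22 -5 -0.001 -0.08 0.07;0 6 16 -5 -0.001 -0.047 0.064;0 0 0 0 0 0 0"}}

```text
t: 14.6
eef_pos: [0.4865, 0.1397, 0.1721]
tool_rot: [0.155, 0.602, 0.757, 0.201]
contact_force: [-0.6, 0.4, -1.3]
gripper_width: 0.65
```

```bash
cat >> plan.py <<'E'
def rep(*tg):
    o=bot.get_obs();print('t',o['t'],'F',o['contact_force'].round(1),'q',o['q'].round(2),'g',round(o['gripper_width'],3))
    c=now();R,t=shelfT(*S);print('pos',c[0].round(4),'in shelf',((c[0]-t)@R*1000).round(1))
    for g in tg: c=step(c,g)
E
python3 - <<'E'
from plan import *
rep(shpose(.031,-.0465,.10),shpose(.031,-.0465,.03))
E
```

```text
t 14.6 F [-0.6  0.4 -1.3] q [ 0.25  0.15 -0.77  2.34  0.89  0.28 -1.06] g 0.65
pos [0.4865 0.1397 0.1721] in shelf [ 28.  -45.9 113.3]
shift [  9.1   1.5 -10. ] norm 13.6 rv [-0.0043 -0.0119  0.0073] deg 0.8 | min rows 1.0
shift [ 34.    8.2 -60.6] norm 70.0 rv [0. 0. 0.] deg 0.0 | min rows 2.0
```

Call:
{"fn": "move_arm", "kwargs": {"increments": "0 7 1.5 -11 -0.004 -0.012 0.007;0 8 2 -14 0 0 0;0 9 2 -15 0 0 0;0 9 2 -15 0 0 0;0 7 1.5 -11 0 0 0;0 3 0.7 -4.6 0 0 0;0 0 0 0 0 0 0;0 0 0 0 0 0 0"}}

```text
t: 15.6
eef_pos: [0.5308, 0.1486, 0.1027]
tool_rot: [0.161, 0.599, 0.758, 0.204]
contact_force: [0.3, 0.8, -0.8]
gripper_width: 0.646
```

Run:
```python
from plan import *
take('wrist','w9');take('scene','s9')
rep(shpose(.031,-.0465,.024))
a=cv2.imread('pics/s9.png');cv2.imwrite('pics/s9c.png',cv2.resize(a[130:240,260:420],None,fx=4,fy=4,interpolation=cv2.INTER_CUBIC))
```

```text
t 15.7 F [-0.2 -0.2 -1.4] q [ 0.07  0.36 -0.59  2.32  1.62  0.3  -1.75] g 0.644
pos [0.5308 0.1487 0.1027] in shelf [ 32.4 -47.5  30.6]
shift [ 1.8  1.4 -6.5] norm 6.8 rv [-0.0013  0.0025  0.0027] deg 0.2 | min rows 1.0
```

View pics/s9c.png

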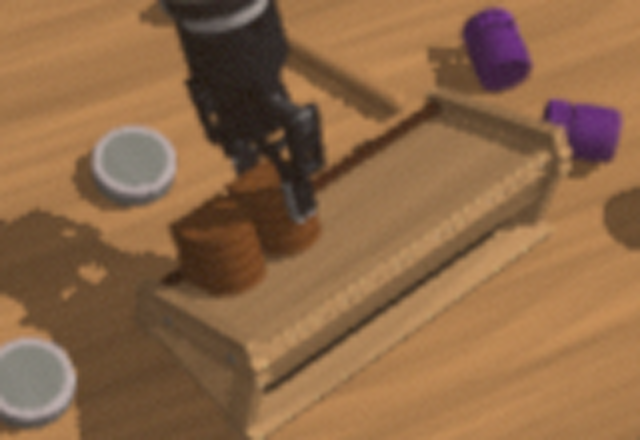

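View pics/w9.png

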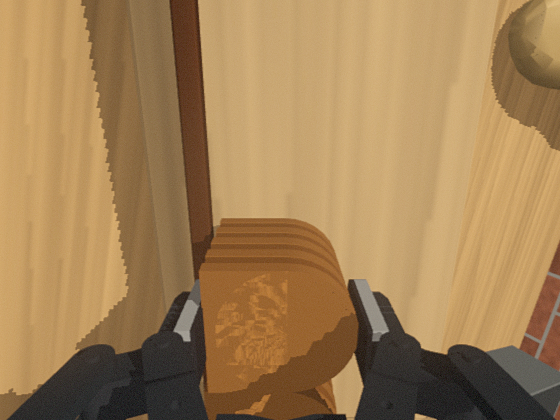

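Call:
{"fn": "move_arm", "kwargs": {"increments": "0 0.8 1 -1.8 0 0 0;0 1 0.4 -1.8 0 0 0;0 1 0.2 -1.7 0 0 0;0 0.5 0.1 -0.9 0 0 0;0 0 0 0 0 0 0;0 0 0 0 0 0 0;0 0 0 0 0 0 0;0 0 0 0 0 0 0"}}

```text
t: 16.7
eef_pos: [0.5329, 0.1505, 0.0979]
tool_rot: [0.162, 0.597, 0.758, 0.205]
contact_force: [-27.9, -9.7, 43.7]
gripper_width: 0.645
```

Run:
```python
from plan import *
rep(shpose(.031,-.0465,.024))
R,t=shelfT(*S);print('F shelf',bot.get_obs()['contact_force']@R)
```

```text
t 16.7 F [-27.9  -9.7  43.7] q [ 0.07  0.38 -0.59  2.32  1.67  0.31 -1.79] g 0.645
pos [0.5329 0.1505 0.0979] in shelf [ 32.1 -46.3  25.2]
shift [-0.3 -0.3 -1.6] norm 1.6 rv [0.0002 0.0048 0.0011] deg 0.3 | min rows 1.0
F shelf [-3.64907087 -2.88385962 52.57705924]
```

Call:
{"fn": "move_arm", "kwargs": {"increments": "0 -1.1 -0.3 1.9 0 0 0;0 0 0 0 0 0 0;0 -0.85 -0.2 -0.5 0 0 0;0 -0.85 -0.2 -0.5 0 0 0;0 -0.85 -0.2 -0.5 0 0 0;0 -0.85 -0.2 -0.5 0 0 0;0 0 0 0 0 0 0;0 0 0 0 0 0 0"}}

```text
t: 17.7
eef_pos: [0.532, 0.1503, 0.0976]
tool_rot: [0.162, 0.598, 0.758, 0.206]
contact_force: [1.3, -0.2, 9.4]
gripper_width: 0.647
```

Run:
```python
from plan import *
rep()
R,t=shelfT(*S);print('F shelf',bot.get_obs()['contact_force']@R)
```

```text
t 17.7 F [ 1.3 -0.2  9.4] q [ 0.07  0.38 -0.6   2.32  1.68  0.31 -1.8 ] g 0.647
pos [0.532  0.1503 0.0976] in shelf [ 31.2 -46.3  25.4]
F shelf [ 5.74980597 -0.51736326  7.5583807 ]
```

Call:
{"fn": "move_arm", "kwargs": {"increments": "0 -0.85 -0.2 -0.5 0 0 0;0 -0.85 -0.2 -0.5 0 0 0;0 0 0 0 0 0 0;0 0 0 0 0 0 0;0 0 0 0 0 0 0;0 0 0 0 0 0 0;0 0 0 0 0 0 0;0 0 0 0 0 0 0"}}

```text
t: 18.7
eef_pos: [0.5303, 0.1499, 0.0966]
tool_rot: [0.162, 0.598, 0.758, 0.206]
contact_force: [0.3, -0.6, 7.9]
gripper_width: 0.643
```

Run:
```python
from plan import *
take('wrist','w10')
rep()
R,t=shelfT(*S);print('F shelf',bot.get_obs()['contact_force']@R)
```

```text
t 18.75 F [ 0.4 -0.3  8.2] q [ 0.07  0.38 -0.6   2.33  1.69  0.31 -1.82] g 0.645
pos [0.5303 0.15   0.0966] in shelf [ 29.2 -46.2  25.4]
F shelf [ 4.39021381 -0.3797639   6.89261317]
```

View pics/w10.png

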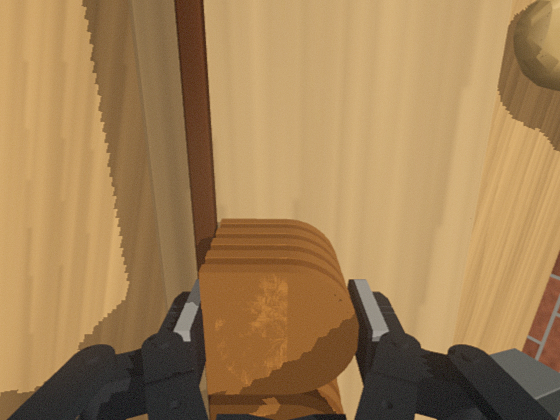

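Call:
{"fn": "move_arm", "kwargs": {"increments": "0 -0.85 -0.2 -0.5 0 0 0;0 -0.85 -0.2 -0.5 0 0 0;0 0 0 0 0 0 0;0 0 0 0 0 0 0;0.67 0 0 0 0 0 0;0.7 0 0 0 0 0 0;0.75 0 0 0 0 0 0;0.8 0 0 0 0 0 0"}}

```text
t: 19.75
eef_pos: [0.5252, 0.1484, 0.0931]
tool_rot: [0.16, 0.598, 0.758, 0.204]
contact_force: [-0.1, 0.8, 0.0]
gripper_width: 0.8
```

Run:
```python
from plan import *
take('wrist','w11')
rep()
R,t=shelfT(*S);print('F shelf',bot.get_obs()['contact_force']@R)
```

```text
t 19.8 F [ 0.3 -0.1 -0.6] q [ 0.08  0.38 -0.61  2.34  1.71  0.32 -1.83] g 0.802
pos [0.5253 0.1484 0.0932] in shelf [ 23.  -46.5  25.1]
F shelf [-0.09490556 -0.11707564 -0.66922553]
```

View pics/w11.png

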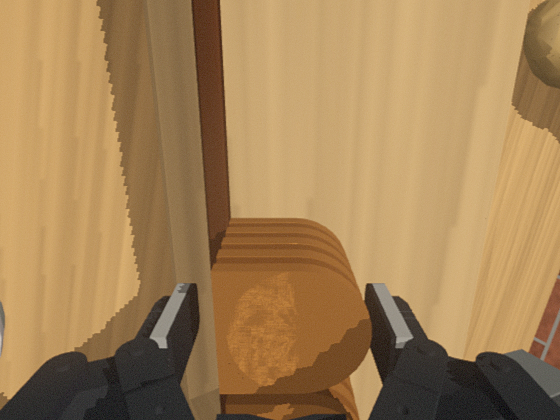

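Call:
{"fn": "move_arm", "kwargs": {"increments": "1 3.5 1 2 0 0 0;1 -1 0 2 0 0 0;1 -5 -1.2 9 0 0 0;1 -10 -2.3 17 0 0 0;1 -12 -3 21 0 0 0;1 -8 -2 20 0 0 0;1 -2 -5 25 0 0.05 -0.02;1 -2 -20 25 0 0.08 -0.07"}}

```text
t: 20.8
eef_pos: [0.4919, 0.1171, 0.2034]
tool_rot: [0.134, 0.637, 0.741, 0.164]
contact_force: [1.0, -1.1, 0.0]
gripper_width: 1.001
```

Run:
```python
from sil import *
from plan import *
take('wrist','w12');take('top','t12')
rep(downpose(.426,-.159,.15,-.197),downpose(.426,-.159,.015,-.197))
print(silfit([.028,-.0465,0],.054,[('w12','wrist')],S),silfit([.028,-.103,0],.054,[('w12','wrist')],S))
```

```text
t 20.9 F [-0.4 -0.5  0.3] q [ 0.37  0.11 -0.81  2.24  0.44  0.44 -0.65] g 0.999
pos [0.4955 0.1159 0.2061] in shelf [ 47.7 -71.2 141.1]
shift [ -69.5 -274.9  -56.1] norm 289.0 rv [-0.0013  0.4359 -0.3357] deg 31.5 | min rows 5.0
shift [   0.    0. -135.] norm 135.0 rv [0. 0. 0.] deg 0.0 | min rows 3.0
(array([ 0.02766675, -0.04825788,  0.00060974]), np.float64(0.2905619144439697)) (array([ 0.02956351, -0.10371581,  0.00491583]), np.float64(0.3086639940738678))
```

View pics/w12.png

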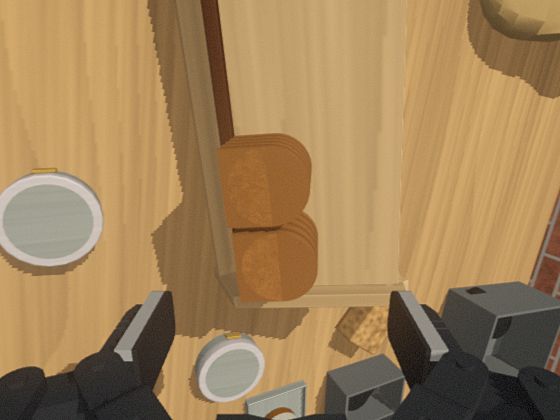

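Call:
{"fn": "move_arm", "kwargs": {"increments": "1 -11 -42 -2 0 0.06 -0.05;1 -11 -42 -6 0 0.07 -0.055;1 -11 -42 -8 0 0.075 -0.055;1 -11 -42 -10 0 0.075 -0.055;1 -11 -42 -10 0 0.075 -0.055;1 -11 -42 -10 0 0.075 -0.055;1 -4 -23 -10 0 0.006 -0.011;1 0 0 0 0 0 0"}}

```text
t: 21.9
eef_pos: [0.4221, -0.1592, 0.1457]
tool_rot: [-0.002, 0.772, 0.636, -0.001]
contact_force: [-0.1, 0.7, 0.5]
gripper_width: 1.003
```

Run:
```python
from sil import *
from plan import *
take('wrist','w13')
r=silfit([.426,-.159,-.197],.036,[('w13','wrist')]);print(r)
rep(downpose(r[0][0],r[0][1],.009,r[0][2]))
```

```text
(array([ 0.42628705, -0.15982286, -0.1962115 ]), np.float64(0.006685242988169193))
t 21.95 F [ 0.3  0.9 -0.2] q [ 0.75  0.28 -0.61  2.12  0.22  0.8  -0.18] g 0.999
pos [ 0.4227 -0.1579  0.1464] in shelf [ -99.  -320.2  157. ]
shift [   3.6   -2.  -137.4] norm 137.5 rv [-0.0021 -0.0039 -0.0048] deg 0.4 | min rows 3.0
```

View pics/w13.png

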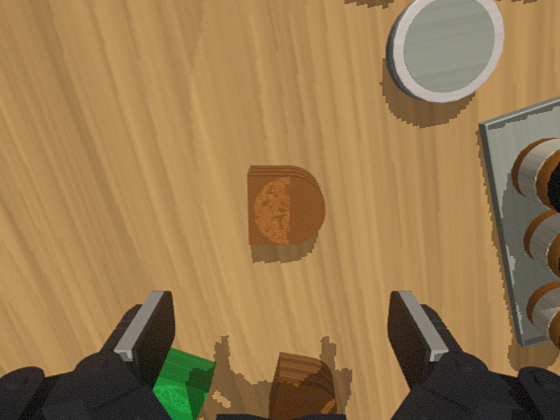

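Call:
{"fn": "move_arm", "kwargs": {"increments": "1 2 -1 -20 -0.002 -0.004 -0.005;1 2 -1 -30 0 0 0;1 0 0 -30 0 0 0;1 0 0 -30 0 0 0;1 0 0 -19 0 0 0;1 0 0 -8 0 0 0;0.9 0 0 0 0 0 0;0 0 0 0 0 0 0", "newtons": 35}}

```text
t: 22.95
eef_pos: [0.428, -0.1602, 0.011]
tool_rot: [0.001, 0.773, 0.634, 0.001]
contact_force: [-2.6, 0.7, 5.2]
gripper_width: 0.709
```

Call:
{"fn": "move_arm", "kwargs": {"increments": "0 0 0 0 0 0 0;0 0 0 0 0 0 0;0 0 0 0 0 0 0;0 0 0 3 0 0 0;0 0 3 15 0 0 0;0 3 15 30 0 0 0.02;0 8 40 45 0 0 0.05;0 9 43 40 0 -0.03 0.06"}}

```text
t: 23.95
eef_pos: [0.4481, -0.0583, 0.1457]
tool_rot: [0.011, 0.73, 0.683, 0.012]
contact_force: [1.6, 0.1, -0.7]
gripper_width: 0.643
```

Run:
```python
from plan import *
take('wrist','w14')
rep(shpose(.031,.010,.10),shpose(.031,.010,.02))
```

```text
t 24.0 F [1.2 5.8 3.7] q [ 0.59  0.27 -0.69  2.14  0.25  0.77 -0.32] g 0.639
pos [ 0.4514 -0.0516  0.1504] in shelf [ -51.3 -223.6  134. ]
shift [ 30.9 247.8  11.7] norm 250.0 rv [ 0.0387 -0.482   0.286 ] deg 32.2 | min rows 4.0
shift [ 38.9   9.4 -69.3] norm 80.0 rv [0. 0. 0.] deg 0.0 | min rows 2.0
```

View pics/w14.png

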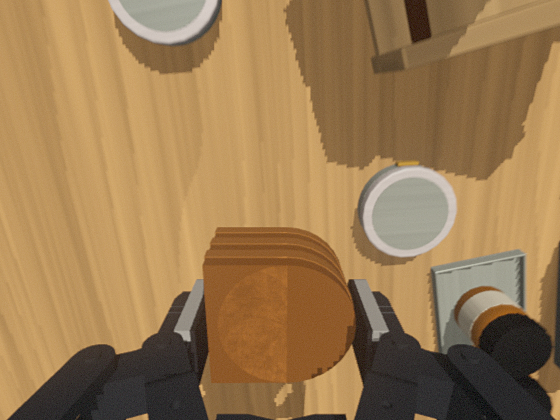

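Call:
{"fn": "move_arm", "kwargs": {"increments": "0 3 15 35 0.004 -0.05 0.03;0 3 38 18 0.005 -0.06 0.038;0 3 40 8 0.005 -0.065 0.038;0 3 40 0 0.005 -0.065 0.038;0 3 40 -5 0.005 -0.065 0.038;0 3 40 -8 0.005 -0.065 0.038;0 3 30 -6 0.005 -0.065 0.038;0 3 10 -5.5 0.005 -0.047 0.028"}}

```text
t: 25.0
eef_pos: [0.4708, 0.1958, 0.1804]
tool_rot: [0.157, 0.601, 0.758, 0.201]
contact_force: [-0.3, -0.2, -1.8]
gripper_width: 0.644
```

Run:
```python
from plan import *
take('wrist','w15')
rep(shpose(.031,.010,.10),shpose(.031,.010,.018))
```

```text
t 25.05 F [-1.6  0.2 -2.9] q [ 0.08  0.14 -0.76  2.33  0.94  0.37 -1.25] g 0.649
pos [0.4698 0.1956 0.1791] in shelf [ 28.9  12.3 120.9]
shift [ 12.5   0.6 -17. ] norm 21.1 rv [-0.0006 -0.0094  0.0054] deg 0.6 | min rows 1.0
shift [ 39.9   9.6 -71. ] norm 82.0 rv [0. 0. 0.] deg 0.0 | min rows 2.0
```

Call:
{"fn": "move_arm", "kwargs": {"increments": "0 6 0 -8 -0.001 -0.009 0.005;0 8 1.5 -14 0 0 0;0 9 2 -15 0 0 0;0 9 2 -15 0 0 0;0 9 2 -15 0 0 0;0 7 1.7 -13 0 0 0;0 4 1 -7 0 0 0;0 0 0 0 0 0 0"}}

```text
t: 26.05
eef_pos: [0.5237, 0.203, 0.0928]
tool_rot: [0.16, 0.601, 0.757, 0.201]
contact_force: [0.9, 0.1, -0.9]
gripper_width: 0.644
```

Run:
```python
from plan import *
take('wrist','w16')
rep(shpose(.031,.010,.012))
R,t=shelfT(*S);print('F shelf',bot.get_obs()['contact_force']@R)
```

```text
t 26.1 F [ 1.2 -0.1 -1.4] q [-0.06  0.4  -0.61  2.3   1.59  0.39 -1.83] g 0.641
pos [0.5236 0.2031 0.0931] in shelf [32.7  7.1 19.4]
shift [ 1.5  3.4 -7.2] norm 8.1 rv [ 0.0008 -0.0025  0.0075] deg 0.5 | min rows 1.0
F shelf [ 0.29894953 -0.32386594 -1.73227337]
```

View pics/w16.png

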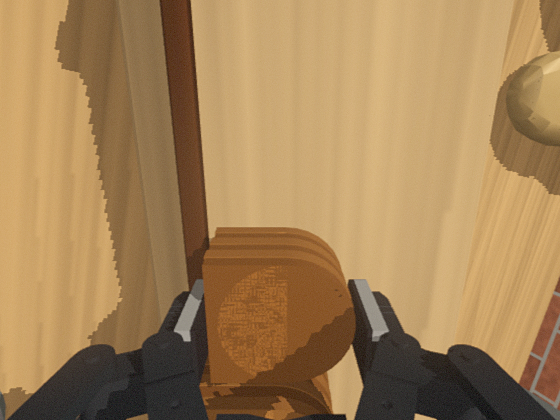

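Call:
{"fn": "move_arm", "kwargs": {"increments": "0 -0.8 3.3 0 0 -0.002 0.007;0 0 0 0 0 0 0;0 1 0.2 -1.7 0 0 0;0 1 0.2 -1.7 0 0 0;0 1 0.2 -1.7 0 0 0;0 0.5 0.1 -0.9 0 0 0;0 0 0 0 0 0 0;0 0 0 0 0 0 0"}}

```text
t: 27.1
eef_pos: [0.526, 0.2077, 0.0867]
tool_rot: [0.16, 0.597, 0.759, 0.203]
contact_force: [0.0, -0.3, -0.4]
gripper_width: 0.648
```

Run:
```python
from plan import *
rep(shpose(.031,.010,.012))
R,t=shelfT(*S);print('F shelf',bot.get_obs()['contact_force']@R)
```

```text
t 27.1 F [ 0.  -0.3 -0.4] q [-0.06  0.42 -0.61  2.29  1.64  0.4  -1.86] g 0.648
pos [0.526  0.2077 0.0867] in shelf [32.4 11.  12.1]
shift [-0.9 -1.2 -0.8] norm 1.7 rv [ 0.0004 -0.0008 -0.0009] deg 0.1 | min rows 1.0
F shelf [-0.27147889 -0.32334685 -0.36279143]
```

Call:
{"fn": "move_arm", "kwargs": {"increments": "0 0.4 0.1 -0.7 0 0 0;0 0.4 0.1 -0.7 0 0 0;0 0.3 0.1 -0.4 0 0 0;0 0 0 0 0 0 0;0 -0.85 -0.2 -0.5 0 0 0;0 -0.85 -0.2 -0.5 0 0 0;0 -0.85 -0.2 -0.5 0 0 0;0 0 0 0 0 0 0"}}

```text
t: 28.1
eef_pos: [0.5262, 0.2078, 0.0862]
tool_rot: [0.162, 0.597, 0.759, 0.205]
contact_force: [-10.3, -6.0, 26.5]
gripper_width: 0.641
```

Run:
```python
from plan import *
rep()
R,t=shelfT(*S);print('F shelf',bot.get_obs()['contact_force']@R)
```

```text
t 28.1 F [-10.3  -6.   26.5] q [-0.06  0.43 -0.61  2.29  1.66  0.41 -1.89] g 0.641
pos [0.5262 0.2078 0.0862] in shelf [32.3 11.  11.6]
F shelf [ 3.34373085 -3.39536001 28.70307534]
```

Call:
{"fn": "move_arm", "kwargs": {"increments": "0 -0.5 -0.1 0.9 0 0 0;0 0 0 0 0 0 0;0 -0.85 -0.2 -0.5 0 0 0;0 -0.85 -0.2 -0.5 0 0 0;0 0 0 0 0 0 0;0 0 0 0 0 0 0;0 0 0 0 0 0 0;0 0 0 0 0 0 0"}}

```text
t: 29.1
eef_pos: [0.5247, 0.2076, 0.0854]
tool_rot: [0.162, 0.597, 0.759, 0.205]
contact_force: [-0.4, -2.1, 12.9]
gripper_width: 0.644
```

Run:
```python
from plan import *
rep()
R,t=shelfT(*S);print('F shelf',bot.get_obs()['contact_force']@R)
```

```text
t 29.1 F [-0.4 -2.1 12.9] q [-0.06  0.43 -0.61  2.3   1.67  0.41 -1.9 ] g 0.644
pos [0.5247 0.2076 0.0854] in shelf [30.6 11.2 11.6]
F shelf [ 5.64512489 -1.9422427  11.5891089 ]
```

Call:
{"fn": "move_arm", "kwargs": {"increments": "0 -1 -0.2 -0.2 0 0 0;0 -0.85 -0.2 -0.5 0 0 0;0 -0.85 -0.2 -0.5 0 0 0;0 -0.5 -0.1 -0.3 0 0 0;0 0 0 0 0 0 0;0 0 0 0 0 0 0;0 0 0 0 0 0 0;0 0 0 0 0 0 0"}}

```text
t: 30.1
eef_pos: [0.5218, 0.2071, 0.0837]
tool_rot: [0.162, 0.597, 0.759, 0.205]
contact_force: [3.6, -0.1, 8.4]
gripper_width: 0.647
```

Run:
```python
from plan import *
take('wrist','w17')
rep()
R,t=shelfT(*S);print('F shelf',bot.get_obs()['contact_force']@R)
```

```text
t 30.15 F [4.6 0.6 8.6] q [-0.06  0.43 -0.62  2.3   1.68  0.41 -1.91] g 0.644
pos [0.5218 0.2071 0.0837] in shelf [27.2 11.4 11.7]
F shelf [ 8.26100712 -0.46320924  5.16228609]
```

View pics/w17.png

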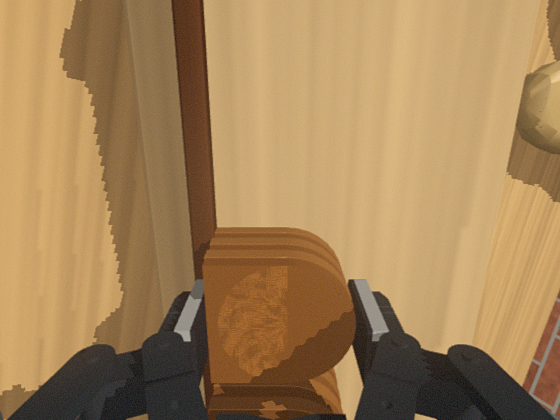

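Call:
{"fn": "move_arm", "kwargs": {"increments": "0.68 0 0 0 0 0 0;0.74 0 0 0 0 0 0;0.85 0 0 0 0 0 0;1 2.5 0.6 2 0 0 0;1 -2 -0.5 4 0 0 0;1 -8 -2 14 0 0 0;1 -10 -2.5 18 0 0 0;1 -9 -3 20 0 0 0"}}

```text
t: 31.15
eef_pos: [0.4918, 0.1988, 0.1402]
tool_rot: [0.16, 0.597, 0.76, 0.203]
contact_force: [-0.5, -0.1, -0.6]
gripper_width: 1.001
```

Run:
```python
from plan import *
take('wrist','w18')
rep(downpose(.4085,-.3385,.19,-.39))
```

```text
t 31.2 F [-1.9 -0.1  1.5] q [-0.04  0.25 -0.63  2.33  1.27  0.35 -1.55] g 1.0
pos [0.4918 0.1992 0.1424] in shelf [29.7 10.7 78. ]
shift [ -83.3 -537.7   47.6] norm 546.2 rv [ 0.0406  0.532  -0.6147] deg 46.6 | min rows 9.0
```

View pics/w18.png

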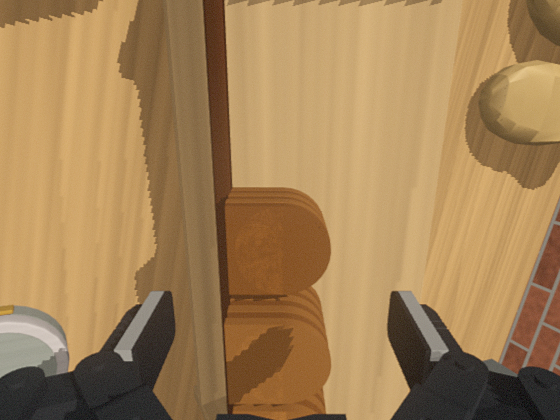

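Call:
{"fn": "move_arm", "kwargs": {"increments": "1 -6 -5 35 0 0.03 -0.02;1 -6 -30 25 0.003 0.05 -0.05;1 -6 -50 8 0.004 0.05 -0.06;1 -6 -55 0 0.004 0.05 -0.06;1 -6 -55 0 0.004 0.05 -0.06;1 -6 -55 0 0.004 0.05 -0.06;1 -6 -55 0 0.004 0.05 -0.06;1 -6 -55 0 0.004 0.05 -0.06"}}

```text
t: 32.2
eef_pos: [0.4495, -0.1565, 0.1913]
tool_rot: [0.056, 0.769, 0.634, 0.064]
contact_force: [0.4, 0.7, 0.2]
gripper_width: 0.999
```

Run:
```python
from plan import *
rep(downpose(.4085,-.3385,.14,-.39))
```

```text
t 32.2 F [0.4 0.7 0.2] q [ 0.78  0.16 -0.59  2.14  0.1   0.7  -0.06] g 0.999
pos [ 0.4495 -0.1565  0.1913] in shelf [ -53.8 -325.1  182.6]
shift [ -41.  -182.   -51.3] norm 193.5 rv [ 0.0212  0.1695 -0.1973] deg 15.0 | min rows 4.0
```

Call:
{"fn": "move_arm", "kwargs": {"increments": "1 -7 -40 -5 0.004 0.035 -0.04;1 -8 -42 -10 0.004 0.035 -0.04;1 -8 -42 -10 0.004 0.035 -0.04;1 -8 -34 -10 0.004 0.035 -0.04;1 -7 -20 -10 0.005 0.03 -0.037;1 -3 -4 -6 0 0 0;1 0 0 0 0 0 0;1 0 0 0 0 0 0"}}

```text
t: 33.2
eef_pos: [0.4096, -0.3353, 0.1405]
tool_rot: [0.0, 0.829, 0.559, 0.001]
contact_force: [0.8, 0.4, 0.2]
gripper_width: 1.005
```

Run:
```python
from sil import *
from plan import *
take('wrist','w19')
r=silfit([.4085,-.3385,-.39],.036,[('w19','wrist')]);print(r)
rep(downpose(r[0][0],r[0][1],.009,r[0][2]))
```

```text
(array([ 0.4082738 , -0.33946064, -0.40413966]), np.float64(0.007562387268990278))
t 33.25 F [-0.1  0.6  0.6] q [ 0.91  0.38 -0.41  1.97  0.2   0.83 -0.  ] g 1.003
pos [ 0.4097 -0.3356  0.1407] in shelf [-149.  -489.8  179.2]
shift [  -1.4   -3.9 -131.7] norm 131.7 rv [-0.0004  0.0018 -0.0187] deg 1.1 | min rows 3.0
```

View pics/w19.png

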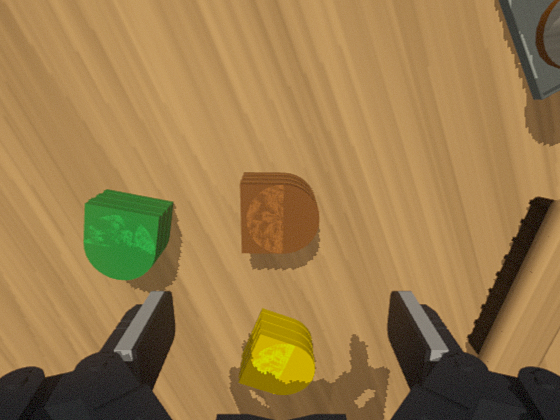

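Call:
{"fn": "move_arm", "kwargs": {"increments": "1 -0.7 -2 -20 0 0.002 -0.019;1 -0.7 -2 -30 0 0 0;1 0 0 -30 0 0 0;1 0 0 -28 0 0 0;1 0 0 -17 0 0 0;1 0 0 -6.5 0 0 0;0.9 0 0 0 0 0 0;0 0 0 0 0 0 0", "newtons": 35}}

```text
t: 34.25
eef_pos: [0.4084, -0.3411, 0.0096]
tool_rot: [0.0, 0.835, 0.55, 0.0]
contact_force: [0.7, 0.3, 0.5]
gripper_width: 0.711
```

Call:
{"fn": "move_arm", "kwargs": {"increments": "0 0 0 0 0 0 0;0 0 0 0 0 0 0;0 0 0 0 0 0 0;0 0 0 3 0 0 0;0 0 0 17 0 0 0;0 3 10 35 0 0 0.03;0 8 35 50 0 0 0.06;0 9 45 40 0 -0.03 0.06"}}

```text
t: 35.25
eef_pos: [0.429, -0.2504, 0.1566]
tool_rot: [0.01, 0.791, 0.611, 0.013]
contact_force: [0.7, 0.5, -0.9]
gripper_width: 0.646
```

Run:
```python
from plan import *
take('wrist','w20')
rep(shpose(.031,.068,.12))
```

```text
t 35.3 F [0.4 5.7 1.4] q [ 0.83  0.3  -0.51  2.04  0.18  0.81 -0.02] g 0.648
pos [ 0.432  -0.244   0.1609] in shelf [-101.4 -406.1  175.1]
shift [ 27.  494.2  18.5] norm 495.3 rv [-0.0112 -0.4911  0.4706] deg 39.0 | min rows 8.0
```

View pics/w20.png

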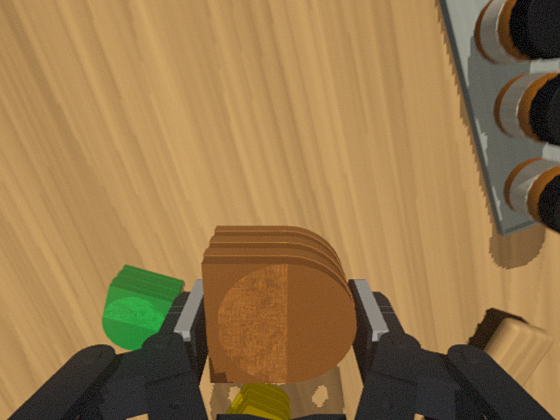

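Call:
{"fn": "move_arm", "kwargs": {"increments": "0 3 30 15 -0.001 -0.03 0.04;0 3 45 15 -0.001 -0.035 0.045;0 3 48 12 -0.001 -0.035 0.045;0 3 48 8 -0.001 -0.035 0.045;0 3 48 0 -0.001 -0.035 0.045;0 3 48 0 -0.001 -0.035 0.045;0 3 48 0 -0.001 -0.035 0.045;0 3 48 0 -0.001 -0.035 0.045"}}

```text
t: 36.3
eef_pos: [0.4516, 0.1136, 0.2045]
tool_rot: [0.094, 0.662, 0.734, 0.119]
contact_force: [1.3, -0.4, 0.4]
gripper_width: 0.646
```

Run:
```python
from plan import *
rep(shpose(.031,.069,.12))
```

```text
t 36.3 F [ 1.3 -0.4  0.4] q [ 0.41  0.08 -0.86  2.23  0.26  0.58 -0.53] g 0.646
pos [0.4516 0.1136 0.2045] in shelf [  9.5 -63.1 161.4]
shift [  7.2 137.6 -25.1] norm 140.1 rv [ 0.0181 -0.2205  0.1282] deg 14.7 | min rows 3.0
```

Call:
{"fn": "move_arm", "kwargs": {"increments": "0 1 35 0 0.003 -0.036 0.021;0 1 32 -3 0.003 -0.036 0.021;0 1 28 -4 0.003 -0.036 0.021;0 1 22 -6 0.003 -0.036 0.021;0 1 14 -6 0.003 -0.036 0.021;0 1 6 -6 0.003 -0.04 0.023;0 0 0 0 0 0 0;0 0 0 0 0 0 0"}}

```text
t: 37.3
eef_pos: [0.4581, 0.2491, 0.1793]
tool_rot: [0.159, 0.599, 0.759, 0.203]
contact_force: [0.1, 0.4, -1.1]
gripper_width: 0.648
```

Run:
```python
from plan import *
rep(shpose(.031,.069,.018))
```

```text
t 37.3 F [ 0.1  0.4 -1.1] q [-0.04  0.18 -0.79  2.3   1.03  0.46 -1.45] g 0.648
pos [0.4581 0.2491 0.1793] in shelf [ 29.9  67.1 120.5]
shift [ 50.3  14.1 -88.2] norm 102.5 rv [-0.0006 -0.0028  0.002 ] deg 0.2 | min rows 2.0
```

Call:
{"fn": "move_arm", "kwargs": {"increments": "0 5 4 -8 -0.001 -0.003 0.002;0 8 2.5 -14 0 0 0;0 9 2.2 -15 0 0 0;0 9 2.2 -15 0 0 0;0 9 2.2 -15 0 0 0;0 6.5 1.8 -13 0 0 0;0 4 1.5 -8 0 0 0;0 0 0 0 0 0 0"}}

```text
t: 38.3
eef_pos: [0.509, 0.2651, 0.0906]
tool_rot: [0.16, 0.598, 0.759, 0.203]
contact_force: [1.0, -0.4, -0.9]
gripper_width: 0.648
```

Run:
```python
from plan import *
take('wrist','w21')
rep(shpose(.031,.069,.0115))
R,t=shelfT(*S);print('F shelf',bot.get_obs()['contact_force']@R)
```

```text
t 38.35 F [ 0.2 -0.1 -0.7] q [-0.16  0.44 -0.66  2.26  1.54  0.49 -1.88] g 0.642
pos [0.5089 0.2653 0.091 ] in shelf [31.8 71.  17.5]
shift [ 2.7 -1.4 -5.6] norm 6.3 rv [ 0.     -0.0001  0.0005] deg 0.0 | min rows 1.0
F shelf [-0.19462622 -0.10682125 -0.65427023]
```

View pics/w21.png

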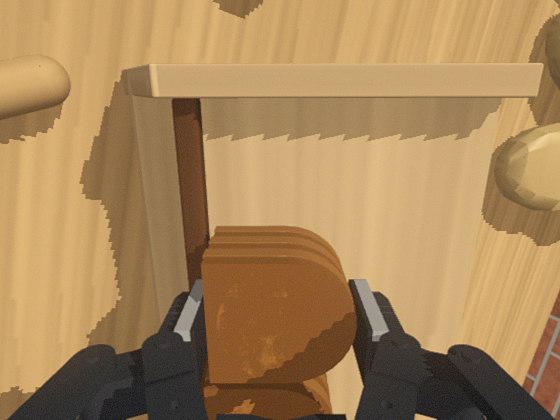

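Call:
{"fn": "move_arm", "kwargs": {"increments": "0 0.6 -2.3 0 0 0 0;0 0 0 0 0 0 0;0 1 0.2 -1.7 0 0 0;0 1 0.2 -1.7 0 0 0;0 1 0.2 -1.7 0 0 0;0 0.5 0.1 -0.9 0 0 0;0 0.3 0.1 -0.5 0 0 0;0 0 0 0 0 0 0"}}

```text
t: 39.35
eef_pos: [0.5123, 0.2642, 0.0844]
tool_rot: [0.16, 0.597, 0.759, 0.203]
contact_force: [-4.0, -2.0, 6.0]
gripper_width: 0.646
```

```bash
cat >> plan.py <<'E'
def repf():
    rep();R,t=shelfT(*S);print('F shelf',(bot.get_obs()['contact_force']@R).round(1))
E
python3 -c "
from plan import *
repf()"
```

```text
t 39.35 F [-4. -2.  6.] q [-0.16  0.46 -0.65  2.26  1.58  0.49 -1.9 ] g 0.646
pos [0.5123 0.2642 0.0844] in shelf [31.3 69.1 10.2]
F shelf [-0.8 -1.   7.3]
```

Call:
{"fn": "move_arm", "kwargs": {"increments": "0 -0.85 -0.2 -0.5 0 0 0;0 -0.85 -0.2 -0.5 0 0 0;0 -0.85 -0.2 -0.5 0 0 0;0 -0.85 -0.2 -0.5 0 0 0;0 -0.85 -0.2 -0.5 0 0 0;0 0 0 0 0 0 0;0 0 0 0 0 0 0;0 0 0 0 0 0 0"}}

```text
t: 40.35
eef_pos: [0.5096, 0.264, 0.0829]
tool_rot: [0.161, 0.597, 0.759, 0.205]
contact_force: [0.6, 0.1, 5.2]
gripper_width: 0.643
```

```bash
python3 -c "
from plan import *
repf()"
```

```text
t 40.35 F [0.6 0.1 5.2] q [-0.16  0.46 -0.65  2.27  1.6   0.5  -1.93] g 0.643
pos [0.5096 0.264  0.0829] in shelf [28.1 69.5 10.2]
F shelf [ 3.1 -0.   4.2]
```

Call:
{"fn": "move_arm", "kwargs": {"increments": "0 -0.85 -0.2 -0.5 0 0 0;0 -0.85 -0.2 -0.5 0 0 0;0 -0.6 -0.1 -0.4 0 0 0;0 0 0 0 0 0 0;0 0 0 0 0 0 0;0 0 0 0 0 0 0;0 0 0 0 0 0 0;0 0 0 0 0 0 0"}}

```text
t: 41.35
eef_pos: [0.5088, 0.2639, 0.0825]
tool_rot: [0.162, 0.597, 0.759, 0.205]
contact_force: [3.3, 0.1, 6.7]
gripper_width: 0.648
```

```bash
python3 -c "
from plan import *
take('wrist','w22')
repf()"
```

```text
t 41.4 F [2.7 0.6 7. ] q [-0.16  0.46 -0.66  2.27  1.61  0.5  -1.94] g 0.647
pos [0.5088 0.2638 0.0825] in shelf [27.2 69.6 10.3]
F shelf [ 5.9 -0.1  4.7]
```

View pics/w22.png

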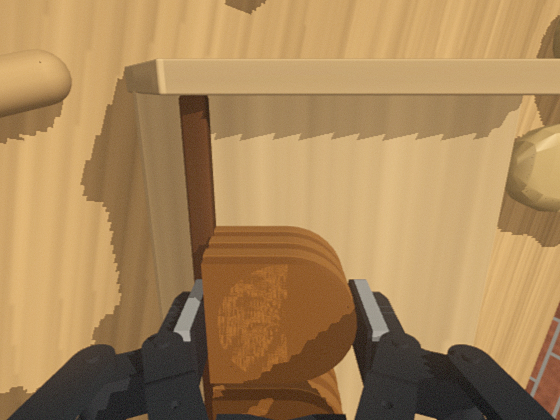

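Against the lip at x = 27.2 (same as the first low). Release and retreat, then look.

Call:
{"fn": "move_arm", "kwargs": {"increments": "0.68 0 0 0 0 0 0;0.74 0 0 0 0 0 0;0.85 0 0 0 0 0 0;1 2.5 0.6 2 0 0 0;1 -2 -0.5 4 0 0 0;1 -8 -2 14 0 0 0;1 -10 -2.5 18 0 0 0;1 -9 -3 20 0 0 0"}}

```text
t: 42.4
eef_pos: [0.4788, 0.2552, 0.1386]
tool_rot: [0.16, 0.597, 0.76, 0.203]
contact_force: [-0.2, -0.1, -0.5]
gripper_width: 0.999
```

Call:
{"fn": "move_arm", "kwargs": {"increments": "1 -8 -5 30 0 0.02 0;1 -6 -15 35 0 0.05 0;1 0 -20 35 0 0.06 0;1 0 -20 35 0 0.06 0;1 0 -20 20 0 0.06 0;1 0 0 0 0 0 0;1 0 0 0 0 0 0;1 0 0 0 0 0 0"}}

```text
t: 43.4
eef_pos: [0.4688, 0.1831, 0.2678]
tool_rot: [0.084, 0.618, 0.77, 0.134]
contact_force: [-0.2, 0.6, 0.5]
gripper_width: 0.999
```

Run:
```python
from plan import *
take('wrist','w23');take('top','t23');take('scene','s23')
repf()
a=cv2.imread('pics/t23.png');b=cv2.imread('pics/s23.png')
cv2.imwrite('pics/f1.png',cv2.resize(b[120:300,170:420],None,fx=3,fy=3,interpolation=cv2.INTER_CUBIC))
```

```text
t 43.55 F [-0.3 -0.2  0.5] q [ 0.37  0.06 -0.91  2.09  0.16  0.71 -0.42] g 1.0
pos [0.4693 0.183  0.2682] in shelf [ 70.4   0.3 199.8]
F shelf [-0.  -0.1  0.7]
```

View pics/w23.png

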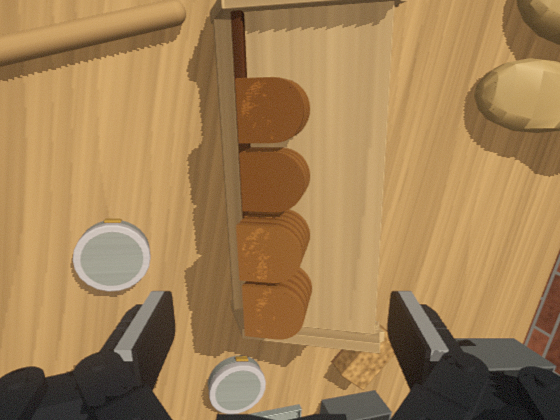

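View pics/f1.png

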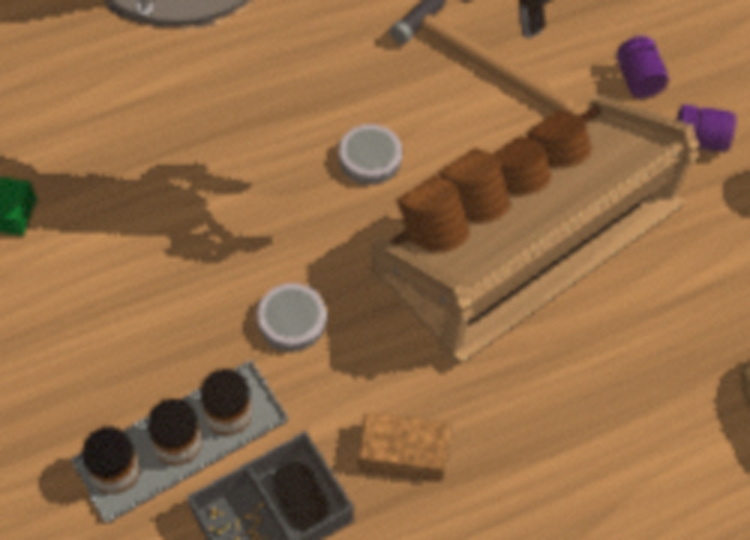

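Run:
```python
from sil import *
from plan import S
tag='w23';m=mask(tag);p=np.load('pics/w23.npz')['p']
m=(m&(p.max(2)>75)).astype(np.uint8)
u0,v0,u1,v1=215,60,330,350
M=m[v0:v1,u0:u1].astype(np.float32)
M=cv2.GaussianBlur(cv2.resize(M,None,fx=4,fy=4),(0,0),2)
H=[.054,.054,.036,.036]
def cost(v):
    r=np.zeros_like(M)
    for i in range(4):
        q=(proj(prism(v[3*i:3*i+3]*[1,1,10],H[i],S),tag,'wrist')-[u0,v0]+.5)*4-.5
        cv2.fillPoly(r,[np.round(cv2.convexHull(q.astype(np.float32))*16).astype(np.int32)],1.,8,4)
    return ((cv2.GaussianBlur(r,(0,0),2)-M)**2).sum()/M.sum()
x0=np.array([.029,-.1037,0,.028,-.0465,0,.028,.0114,0,.028,.0696,0])
best=x0
for k in range(3):
    r=minimize(cost,best,method='Powell',options=dict(xtol=1e-5,ftol=1e-5),bounds=[(b-.008,b+.008) if i%3<2 else (-.01,.01) for i,b in enumerate(x0)]);best=r.x
print(cost(x0),r.fun);print((best.reshape(4,3)*[1e3,1e3,10*57.3]).round(1))
im=cv2.resize(cv2.imread('pics/w23.png'),None,fx=2,fy=2)
for i in range(4):
    P=prism(best[3*i:3*i+3]*[1,1,10],H[i],S);k=len(P)//2
    drawpoly(im,P[k:],tag,'wrist',(255,255,0))
R,t=shelfT(*S);drawpoly(im,np.array([[0,-.151,0],[0,.151,0],[.122,.151,0],[.122,-.151,0]])@R.T+t,tag,'wrist',(0,255,0))
cv2.imwrite('pics/f2.png',im[120:720,400:800])
```

```text
0.026932139 0.014119152
[[ 2.970e+01 -1.046e+02 -0.000e+00]
 [ 2.780e+01 -4.770e+01 -1.000e-01]
 [ 2.750e+01  1.110e+01  4.000e-01]
 [ 2.760e+01  7.070e+01 -7.000e-01]]
```

View pics/f2.png

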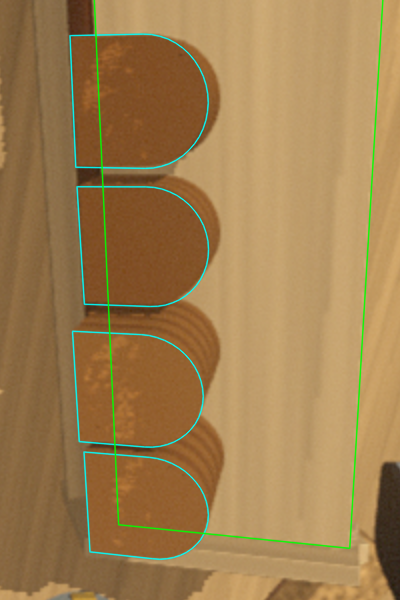

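```bash
python3 -c "
from station import bot
print(bot.hand_in())"
```

```text
the job is handed in; nothing more can be done
None
```

I finished the job and handed it in at about 43.6 s, with the arm clear of everything. The hand-in gives no verdict.

- **Jar:** The stray cream jar stands upright in the tray, in the row beside the other two, with about 8 mm of gap to its neighbour. I set it down at about 8 N.
- **Heels:** The row on the shelf, from the right, is the racked tall heel, its mate, then the two low ones. My last picture fit put the three placed heels within 1° of square, breasts against the lip to within about 0.5 mm, with gaps of 5, 7 and 8 mm.

**Checks that disagreed:**
- The racked heel measures about 1.5–2 mm off the lip. It measured the same before I touched anything, so I left it.
- Setting the tall heel down peaked at about 53 N at the wrist, through the held heel. I backed off at once, and the limit is 120 N.

In the final pictures everything else in view looks where it was. I did not measure the bystanders again.

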